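# Box the cleaned registers in reverse order

## Task

The four bound registers in the sorting rack have been cleaned: move them into the four pockets of the open green archive box, one register to a pocket, in the reverse order, because the box will be read from the far side of the table. As seen from the robot, the leftmost register in the rack goes to the rightmost pocket of the box, and so on, until the rightmost register is in the leftmost pocket. Set each one down gently, without dropping it or knocking any register over, and leave them all standing upright on the floor of the box.

Things in the scene. Friction and masses are not known exactly. Their poses are not given: they have to be found in the camera images.
- reg_tall: Bound register (small brown book with cream page block) standing upright on its lower edge, spine towards the robot: 28 mm thick (its own y), 92 mm deep (x), 132 mm tall (z). Origin: centre of its underside; z up. Rigid, 0.17 to 0.28 kg nominal (varies). It stands loose and free in its rack pocket; take it from above across its thickness, near its top.
- reg_thick: Bound register (small brown book with cream page block) standing upright on its lower edge, spine towards the robot: 32 mm thick (its own y), 90 mm deep (x), 116 mm tall (z). Origin: centre of its underside; z up. Rigid, 0.17 to 0.28 kg nominal (varies). It stands loose and free in its rack pocket; take it from above across its thickness, near its top.
- reg_short: Bound register (small brown book with cream page block) standing upright on its lower edge, spine towards the robot: 24 mm thick (its own y), 84 mm deep (x), 110 mm tall (z). Origin: centre of its underside; z up. Rigid, 0.17 to 0.28 kg nominal (varies). It stands loose and free in its rack pocket; take it from above across its thickness, near its top.
- reg_slim: Bound register (small brown book with cream page block) standing upright on its lower edge, spine towards the robot: 20 mm thick (its own y), 90 mm deep (x), 124 mm tall (z). Origin: centre of its underside; z up. Rigid, 0.17 to 0.28 kg nominal (varies). It stands loose and free in its rack pocket; take it from above across its thickness, near its top.
- pocket_tall: The plain sheet-steel pocket of the sorting rack in which reg_tall stands at the start; fixed, and marks where that register came from. All four are alike: 120 mm (x) by 54 mm (y), floor 3 mm, side walls 3 mm thick and 38 mm high, 48 mm apart; end lips 20 mm high. Origin: centre of its underside; x, y parallel to the rack's.
- pocket_thick: The plain sheet-steel pocket of the sorting rack in which reg_thick stands at the start; fixed, and marks where that register came from. All four are alike: 120 mm (x) by 54 mm (y), floor 3 mm, side walls 3 mm thick and 38 mm high, 48 mm apart; end lips 20 mm high. Origin: centre of its underside; x, y parallel to the rack's.
- pocket_short: The plain sheet-steel pocket of the sorting rack in which reg_short stands at the start; fixed, and marks where that register came from. All four are alike: 120 mm (x) by 54 mm (y), floor 3 mm, side walls 3 mm thick and 38 mm high, 48 mm apart; end lips 20 mm high. Origin: centre of its underside; x, y parallel to the rack's.
- pocket_slim: The plain sheet-steel pocket of the sorting rack in which reg_slim stands at the start; fixed, and marks where that register came from. All four are alike: 120 mm (x) by 54 mm (y), floor 3 mm, side walls 3 mm thick and 38 mm high, 48 mm apart; end lips 20 mm high. Origin: centre of its underside; x, y parallel to the rack's.
- rack: The sorting rack, fixed: a grey base board 140 mm (x) by 362 mm (y), 12 mm thick, with 45 mm high end cheeks; the four pockets stand on it in a row along its y, at y = +126, +42, -42, -126 mm. Origin: centre of its underside. Its +y is the left end as seen from the robot (turned at most 0.25 rad).
- box: Open dark green box, fixed, 128 (x) by 354 mm (y), walls 50 mm high, lid folded flat on its far side (to x = 204 mm, 30 mm high). Grey foam (tops at 42 mm) leaves four empty pockets along y, centres x = 0, y = +126, +42, -42, -126 mm, each 48 mm (y) by 119 mm (x), floor 6 mm up. Origin: centre of its underside; +y is left seen from the robot (turned at most 0.25 rad).
Things that resemble listed ones, but are neither listed nor needed, are in the scene too. What is shaped like the reg_thick but turquoise is not meant. Leave any red look-alike of the reg_tall alone.

How it is judged:
By the outcome, as a careful person would: the job done as asked, in the order asked, and still so for the second after the job is handed in, with the robot touching nothing.
It also fails if it takes over 141 s, if anything falls off the work surface, if the arm or the gripper's body presses on something with over 40 N, if the wrist force passes 120 N, or if a joint passes its speed limit or range.

## Robot

A 6-joint arm with a two-finger parallel gripper is mounted at the origin on the work surface. World frame = base frame: x ahead of the robot, y to its left, z up, the work surface at z = 0. Lengths are in m, angles in rad, forces in N, time in s.
With the tool pointing down it reaches from about 0.3 to 0.775 m from the base axis. Payload 14.6 kg.
Tool frame: the origin (TCP) lies at the very end of the fingers, on their centre line; the grasp point (between the pads) lies 19 mm behind it; z points along the fingers, y is the direction in which the jaws open and shut (so a half turn about z gives the same grasp; the last joint's range is limited). The gripper opens to 94 mm and grips with 3 to 60 N. Pads are 16 mm wide; open, the fingers measure 119 mm over their backs; the gripper's body (75 mm by 177 mm) begins 78 mm behind the grasp point.
Start: joints at [-1.413, 0.3, 1.521, -0, 1.321, -0.067], TCP at [0.123, -0.536, 0.205] pointing down, gripper open.
Joint ranges: [-3.03, 3.03], [-0.79, 2.21], [0.23, 2.52], [-1.04, 4.18], [0, 3.07], [-2.55, 2.55]. Speed limits (rad/s): [2.22, 2.22, 2.57, 3.14, 3.14, 3.14].

## Interface

Orientations are given as [roll, pitch, yaw] about the fixed x, y, z axes, in that order (R = Rz(yaw) Ry(pitch) Rx(roll)).
In Python, from station import status, camera, ctrl gives the robot as it stands. The module is installed in compiled form; this text tells all that it offers.
- The arm moves only by the shell command python3 -m jog 'ROWS' [FORCE]. ROWS is JSON, a list of rows, each a list of 7 numbers: the shift along the tool's x, y, z each as a share of 1000 mm, from -1 to 1, then the turn, a rotation vector about the tool's x, y, z each as a share of pi/2 rad, from -1 to 1, then the opening, from -1 (shut) to 1 (fully open), so that 0 is half open. A call has 1 to 20 rows; each row is the pose to reach, as a shift and turn from the pose measured when the call began, along the tool's axes at that moment; what a row does not reach only later rows make up. A row lasts 1/10 s, in which the tool goes at most 50 mm and 8.59 degrees, less where a joint would pass 70% of its speed; a pose out of reach is approached as far as the arm can. A call with a number of a shift or a turn outside -1 to 1 is refused whole. A call with a gripper value outside its range is refused whole. The fingers move at their own pace and stop on an object; FORCE is the grip in N (left out, the last holds). Time passes only in rows, so rows that repeat a pose let the fingers close. It gives the time, the measured TCP pose, the force and the opening at its end, in the units of the state.
- status.get_obs(): the state, without advancing time (a new reading comes with each control period).
- camera(name): name is "side" or "top" or "wrist"; returns a dict with "image" (480x640x3 uint8, red, green, blue), "fx", "fy", "cx", "cy" (pixels), "k1" (the pictures are not rectified: a ray, as slopes to the right and down, at radius r is drawn at 1 + k1 r^2 times it, then the intrinsics apply), "world_from_camera" (4x4, takes a point from camera to world coordinates). Camera axes: x right, y down, z forward; pixel columns grow to the right and rows downward; lengths in m; the calibration is good to about 2 mm. A picture is of the moment at which its call begins. There is no depth.
- ctrl.hand_in(): hands the job in, once; it reports no verdict.
The state is a dict: "time_s": time; "qpos": joint angles; "joint_vel": joint speeds; "tau": joint torques, N m; "ee_pos": TCP position; "eef_rot": TCP orientation; "force": force on the tool from outside, world axes, zero at the start; "moment": the same for the moment, N m; "grip_width": finger opening in m.
Only numpy, scipy, OpenCV 4.12 (cv2) and the standard library are available. Lean on these libraries where they do the work, as an engineer would, in place of code of your own. Each camera call takes 0.05 s, during which the arm holds its last target.

## Working session

There is one attempt and no reset: what is moved stays moved. The work goes in short steps, Python scripts to look and compute and a shell command to move; the robot and the scene stay as the last step left them, time stands still between calls to the robot, and variables do not carry over. Pictures are saved under pics/ and viewed, and the job is handed in when it is done.

```bash
mkdir -p pics; ls
python3 - <<'E'
from station import status,camera
import cv2
print(status.get_obs())
for n in ["top","side","wrist"]:
    c=camera(n); cv2.imwrite(f"pics/{n}0.png",c["image"][:,:,::-1])
    print(n,{k:(v.round(4).tolist() if hasattr(v,'round') and hasattr(v,'tolist') else v) for k,v in c.items() if k!="image"})
E
```

```text
pics
{'time_s': 0.0, 'qpos': array([-1.41258166e+00,  3.00496526e-01,  1.52161297e+00, -8.15937517e-06,
        1.32072266e+00, -6.66127929e-02]), 'joint_vel': array([-4.23145474e-05, -9.90208156e-04,  7.85095899e-04, -2.59105088e-04,
        4.58825564e-05,  1.01539675e-04]), 'tau': array([ 2.17707951e-03, -5.31812382e+01, -3.52734160e+01,  7.09411385e-02,
        2.44986912e-02, -9.14243333e-05]), 'ee_pos': array([ 0.12255946, -0.53588028,  0.20485891]), 'eef_rot': array([-3.14035537e+00, -7.46201394e-05,  2.24829441e-01]), 'force': array([-0.06915273,  0.40560321, -0.59723878]), 'moment': array([-0.07153407,  0.03322823,  0.03251571]), 'grip_width': 0.09394936231504421}
top {'fx': 460.5732945733623, 'fy': 460.5732945733623, 'cx': 326.92460818015235, 'cy': 242.16656281863408, 'k1': -0.06913875603390379, 'world_from_camera': [[-0.0042, -0.9817, 0.1902, 0.3403], [-1.0, 0.0055, 0.0062, -0.0106], [-0.0072, -0.1902, -0.9817, 1.0003], [0.0, 0.0, 0.0, 1.0]]}
side {'fx': 606.955651697049, 'fy': 606.955651697049, 'cx': 320.29604253806593, 'cy': 243.94904582270766, 'k1': -0.1343144859433597, 'world_from_camera': [[-0.7694, -0.4708, 0.4317, 0.0019], [-0.6388, 0.5633, -0.5241, 0.6487], [0.0036, -0.679, -0.7341, 0.9602], [0.0, 0.0, 0.0, 1.0]]}
wrist {'fx': 381.930438618008, 'fy': 381.930438618008, 'cx': 317.9107570720458, 'cy': 238.3895777629286, 'k1': -0.057423818334202535, 'world_from_camera': [[0.2225, -0.9404, -0.2571, 0.1977], [-0.9749, -0.215, -0.0576, -0.5186], [-0.0011, 0.2635, -0.9647, 0.3834], [0.0, 0.0, 0.0, 1.0]]}
```

View pics/top0.png

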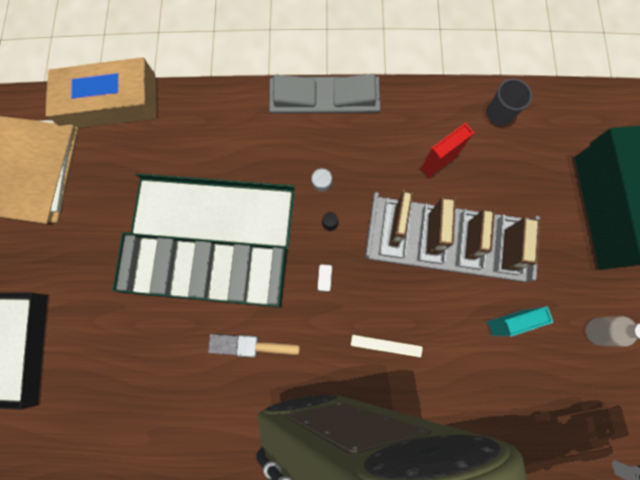

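View pics/side0.png

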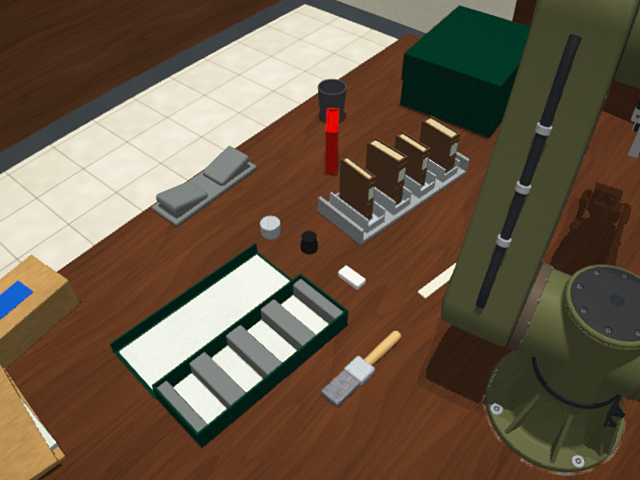

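View pics/wrist0.png

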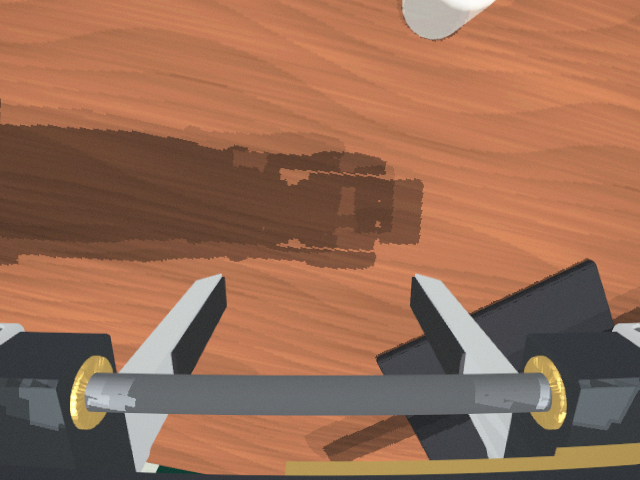

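The top picture shows the box at left, its pockets spanning (115–285, 235–305), and the rack at (367–540, 192–280). The arm is at the bottom.

What could be taken for a register:
- Brown books in the rack at (403,217), (440,225), (480,233) and (522,243). These fit the description.
- Red one at (447,148), to be left alone.
- Turquoise one at (522,321), not meant.

Now close crops.

Run:
```python
import cv2
t=cv2.imread("pics/top0.png"); s=cv2.imread("pics/side0.png")
cv2.imwrite("pics/c1.png",cv2.resize(t[180:290,360:550],None,fx=4.2,fy=4.2,interpolation=cv2.INTER_CUBIC))
cv2.imwrite("pics/c2.png",cv2.resize(t[170:310,105:300],None,fx=4.1,fy=4.1,interpolation=cv2.INTER_CUBIC))
cv2.imwrite("pics/c3.png",cv2.resize(s[105:250,310:480],None,fx=4.1,fy=4.1,interpolation=cv2.INTER_CUBIC))
```

```text
(no output)
```

View pics/c1.png

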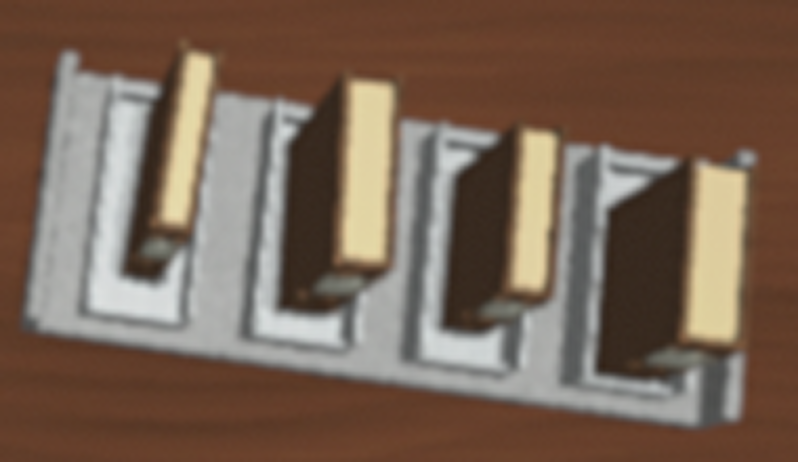

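View pics/c2.png

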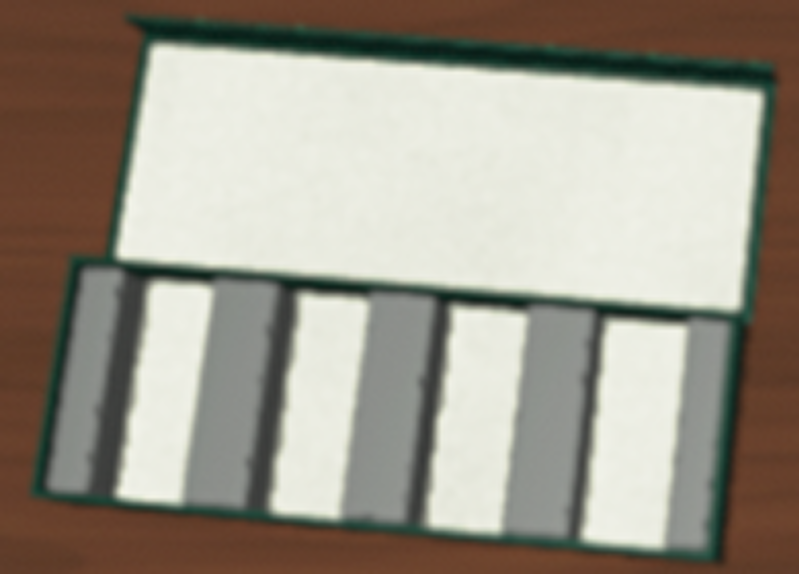

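View pics/c3.png

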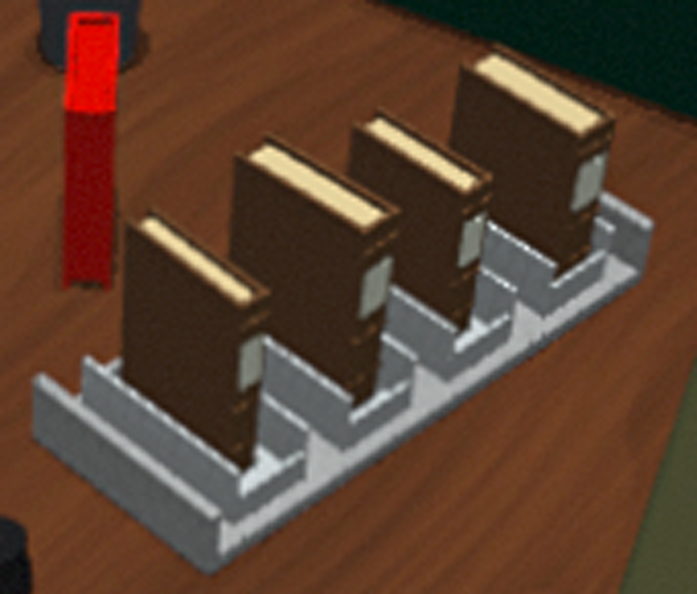

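```bash
cat > h.py <<'E'
import numpy as np, cv2, pickle
from scipy.optimize import least_squares
def K(c): return np.array([[c["fx"],0,c["cx"]],[0,c["fy"],c["cy"]],[0,0,1.]]), np.array([c["k1"],0,0,0.])
def proj(c,P):
    k,d=K(c); T=np.linalg.inv(c["world_from_camera"])
    return cv2.projectPoints(np.atleast_2d(np.float64(P)),cv2.Rodrigues(T[:3,:3])[0],T[:3,3],k,d)[0][:,0]
def unproj(c,uv,z):
    k,d=K(c); n=cv2.undistortPoints(np.float64(uv).reshape(-1,1,2),k,d)[:,0]
    W=np.array(c["world_from_camera"]); r=np.c_[n,np.ones(len(n))]@W[:3,:3].T
    return W[:3,3]+r*((z-W[2,3])/r[:,2])[:,None]
def pts(p,L):
    L=np.atleast_2d(np.float64(L)); c,s=np.cos(p[2]),np.sin(p[2])
    return np.c_[p[0]+c*L[:,0]-s*L[:,1],p[1]+s*L[:,0]+c*L[:,1],L[:,2]]
def boxp(dx,dy,z): return [[a*dx/2,b*dy/2,z] for a,b in ((1,1),(1,-1),(-1,-1),(-1,1))]
E
python3 - <<'E'
from h import *
from station import camera
t=camera("top"); s=camera("side")
pickle.dump((t,s),open("cams.pkl","wb"))
a=lambda l,o,f:np.array(l)/f+np.array(o)-0.5*(1-1/f)*0
# box rim (far-left, far-right, near-right, near-left)
b=a([(75,258),(746,312),(718,560),(37,497)],(105,170),4.1)
P=unproj(t,b,0.05); print("box",P[:,:2].round(4).tolist())
d=lambda i,j:np.linalg.norm(P[i]-P[j]); print(d(0,1),d(1,2),d(2,3),d(3,0))
f=lambda p:(proj(t,pts(p,boxp(.128,.354,.05)))-b).ravel()
r=least_squares(f,[*P[:,:2].mean(0),0]); print(r.x,r.fun.round(1))
names=["slim","thick","short","tall"]
cr=[[(184,48),(216,56),(188,234),(158,228)],[(345,78),(398,82),(387,268),(335,262)],[(518,126),(558,130),(548,296),(506,293)],[(692,160),(750,168),(742,350),(682,345)]]
H=[.124,.116,.110,.132]
for n,c,h in zip(names,cr,H):
    P=unproj(t,a(c,(360,180),4.2),h+.015)
    print(n,P[:,:2].mean(0).round(4),"thick",(d(0,1)).round(4),d(2,3).round(4),"deep",d(1,2).round(4),d(3,0).round(4))
# rack base near-left/ near-right, bottom
b=a([(25,330),(700,428),(745,155),(72,55)],(360,180),4.2)
for z in (0,.045):
  print("rack",unproj(t,b,z)[:,:2].round(4).tolist())
E
```

```text
box [[0.547, 0.4325], [0.5165, 0.0794], [0.3903, 0.092], [0.422, 0.4428]]
0.3544141340621578 0.12678669344670732 0.3522021508834919 0.125460184871726
[ 0.4690103   0.26172474 -0.08863635] [ 0.1 -0.6 -0.1 -0.3  0.5  0.3 -0.5  0.5]
slim [ 0.5627 -0.155 ] thick 0.0153 0.0139 deep 0.0858 0.0866
thick [ 0.5497 -0.2394] thick 0.025 0.0241 deep 0.0891 0.0881
short [ 0.5321 -0.3182] thick 0.0191 0.0197 deep 0.0799 0.0804
tall [ 0.5063 -0.3941] thick 0.0272 0.0276 deep 0.0851 0.0865
rack [[0.4969, -0.0899], [0.4426, -0.4432], [0.5897, -0.4808], [0.6465, -0.1183]]
rack [[0.4899, -0.0863], [0.438, -0.4237], [0.5785, -0.4596], [0.6327, -0.1134]]
```

```bash
cat > fit.py <<'E'
from h import *
t,s=pickle.load(open("cams.pkl","rb"))
A=lambda l:np.array(l)/4.2+np.array((360,180)); B=lambda l:np.array(l)/4.1+np.array((310,105))
# top: FR,NR ; side: FL,NL,NR
top={"slim":[(216,54),(190,236)],"thick":[(400,82),(388,268)],"short":[(560,130),(549,298)],"tall":[(752,168),(744,350)]}
side={"slim":[(128,222),(244,302),(272,288)],"thick":[(234,155),(360,228),(398,207)],"short":[(353,124),(460,190),(492,178)],"tall":[(458,65),(587,133),(614,120)]}
D={"tall":(.092,.028,.132),"thick":(.09,.032,.116),"short":(.084,.024,.110),"slim":(.09,.02,.124)}
g={"slim":(.5627,-.157),"thick":(.55,-.237),"short":(.532,-.316),"tall":(.506,-.394)}
def fit(n,m,zb=.015):
    dx,dy,h=D[m]; L=boxp(dx,dy,h+zb)
    T=[L[1],L[2]]; S=[L[0],L[3],L[2]]
    f=lambda p:np.r_[(proj(t,pts(p,T))-A(top[n])).ravel(),(proj(s,pts(p,S))-B(side[n])).ravel()]
    r=least_squares(f,[*g[n],-.15]); return r
if __name__=="__main__":
    for n in g:
        for m in D:
            r=fit(n,m); print(n,m,r.x.round(4),"cost %.2f"%r.cost, r.fun.round(1) if n==m else "")
    # rack
    tp=A([(25,330),(700,428)]); sp=B([(212,570),(35,378),(218,518)])
    f=lambda p:np.r_[(proj(t,pts(p,[[-.07,.181,0],[-.07,-.181,0]]))-tp).ravel(),(proj(s,pts(p,[[-.07,.181,0],[.07,.181,.045],[-.07,.181,.045]]))-sp).ravel()]
    r=least_squares(f,[.54,-.28,-.15]); print("rack",r.x.round(4),r.fun.round(1)); R=r.x
    for n,y in zip(["slim","thick","short","tall"],(.126,.042,-.042,-.126)): print(n,pts(R,[[0,y,0]]).round(4))
    bx=[.4690,.2617,-.0886]
    for nm,cam,o,fx,(x0,x1,y0,y1) in (("ot",t,0,4.2,(360,550,180,290)),("os",s,0,4.1,(310,480,105,250)),("ob",t,0,4.1,(105,300,170,310)),("obs",s,0,3.2,(100,350,240,450))):
        im=cv2.resize(cam["image"][y0:y1,x0:x1,::-1],None,fx=fx,fy=fx,interpolation=cv2.INTER_CUBIC)
        def line(P,col):
            q=(proj(cam,P)-[x0,y0])*fx+fx/2-.5; cv2.polylines(im,[np.round(q).astype(int).reshape(-1,1,2)],True,col,1)
        for n in g:
            p=fit(n,n).x; dx,dy,h=D[n]
            line(pts(p,boxp(dx,dy,h+.015)),(0,255,0)); line(pts(p,boxp(dx,dy,.015)),(0,255,255))
        line(pts(R,boxp(.14,.362,0)),(255,0,0)); line(pts(R,boxp(.14,.362,.045)),(255,0,255))
        for y in (.126,.042,-.042,-.126):
            line(pts(R,np.array(boxp(.12,.048,.053))+[0,y,0]),(255,255,0))
            line(pts(bx,np.array(boxp(.119,.048,.042))+[0,y,0]),(0,0,255))
        line(pts(bx,boxp(.128,.354,.05)),(255,0,255))
        cv2.imwrite(f"pics/{nm}.png",im)
E
python3 fit.py
```

```text
slim tall [ 0.5601 -0.1497 -0.1781] cost 14.04 
slim thick [ 0.5659 -0.1565 -0.1668] cost 54.04 
slim short [ 0.5679 -0.1608 -0.1501] cost 43.32 
slim slim [ 0.5632 -0.1551 -0.1683] cost 5.68 [ 1.1 -0.9  1.3  0.4 -1.3  0.2 -0.2  2.  -0.   1.3]
thick tall [ 0.5474 -0.2353 -0.119 ] cost 4.76 
thick thick [ 0.5529 -0.2432 -0.1084] cost 39.52 [ 3.1 -1.6  3.7 -1.2 -1.3  3.6 -1.   4.9 -0.6  3.4]
thick short [ 0.5548 -0.2482 -0.0885] cost 45.08 
thick slim [ 0.5505 -0.2415 -0.1052] cost 10.79 
short tall [ 0.5266 -0.3041 -0.1821] cost 33.02 
short thick [ 0.5317 -0.3129 -0.1678] cost 20.08 
short short [ 0.5334 -0.3183 -0.1536] cost 4.53 [ 1.2 -1.1  0.5  0.4 -1.1  0.4  0.5  2.  -0.1  0.5]
short slim [ 0.5293 -0.3109 -0.1769] cost 19.13 
tall tall [ 0.5054 -0.3912 -0.1441] cost 17.52 [-1.5 -1.  -2.   2.5  0.3 -3.1  0.  -1.2  1.3 -3. ]
tall thick [ 0.5101 -0.4012 -0.1317] cost 4.18 
tall short [ 0.5116 -0.4074 -0.1172] cost 5.61 
tall slim [ 0.5079 -0.3989 -0.1378] cost 12.73 
rack [ 0.5382 -0.279  -0.1494] [-0.1  0.4  2.   0.2 -0.5  1.6 -0.5 -0.2 -0.8 -0.2]
slim [[ 0.557  -0.1544  0.    ]]
thick [[ 0.5445 -0.2375  0.    ]]
short [[ 0.532  -0.3205  0.    ]]
tall [[ 0.5195 -0.4036  0.    ]]
```

Heights and fit cost say that, left to right, they are slim, tall, short, thick. I'll swap the two labels and check the overlay.

```bash
python3 - <<'E'
s=open("fit.py").read()
import re
head,rest=s.split('D={',1)
head=head.replace('"thick"','"X"').replace('"tall"','"thick"').replace('"X"','"tall"')
g0='g={"slim":(.5627,-.157),"thick":(.55,-.237),"short":(.532,-.316),"tall":(.506,-.394)}'
g1='g={"slim":(.5627,-.157),"tall":(.55,-.237),"short":(.532,-.316),"thick":(.506,-.394)}'
s=(head+'D={'+rest).replace(g0,g1).replace('["slim","thick","short","tall"],(.126','["slim","tall","short","thick"],(.126').replace("for m in D","for m in [n]")
open("fit.py","w").write(s)
E
python3 fit.py
```

```text
slim slim [ 0.5632 -0.1551 -0.1683] cost 5.68 [ 1.1 -0.9  1.3  0.4 -1.3  0.2 -0.2  2.  -0.   1.3]
tall tall [ 0.5474 -0.2353 -0.119 ] cost 4.76 [ 0.7 -1.7  0.7  0.5 -0.6 -0.2  0.5  1.8 -0.1  1.2]
short short [ 0.5334 -0.3183 -0.1536] cost 4.53 [ 1.2 -1.1  0.5  0.4 -1.1  0.4  0.5  2.  -0.1  0.5]
thick thick [ 0.5101 -0.4012 -0.1317] cost 4.18 [ 0.4 -0.9  0.5  0.8 -0.3  0.6 -1.3  1.7  0.9 -0.8]
rack [ 0.5382 -0.279  -0.1494] [-0.1  0.4  2.   0.2 -0.5  1.6 -0.5 -0.2 -0.8 -0.2]
slim [[ 0.557  -0.1544  0.    ]]
tall [[ 0.5445 -0.2375  0.    ]]
short [[ 0.532  -0.3205  0.    ]]
thick [[ 0.5195 -0.4036  0.    ]]
```

View pics/ot.png

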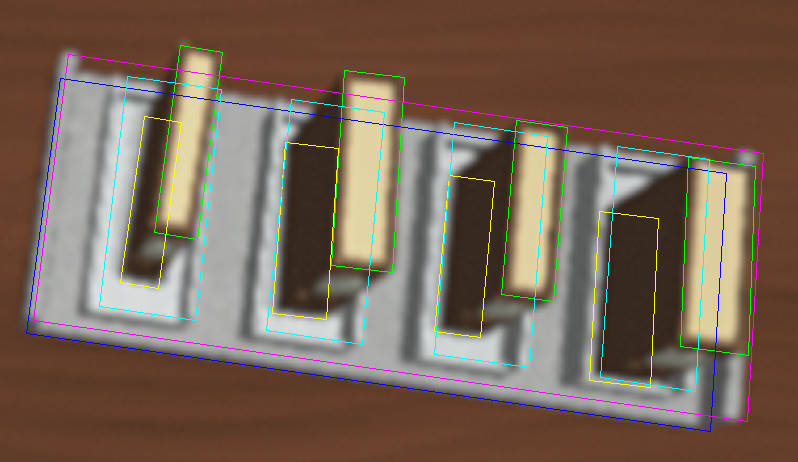

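View pics/os.png

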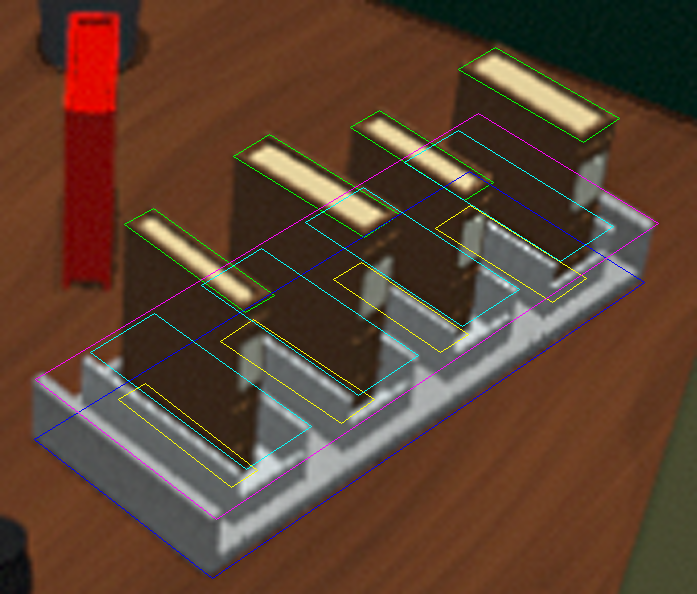

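View pics/ob.png

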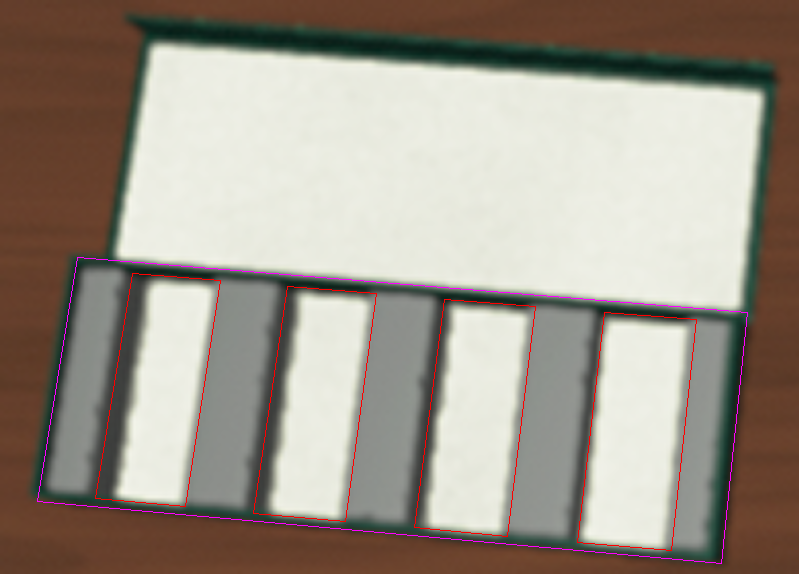

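View pics/obs.png

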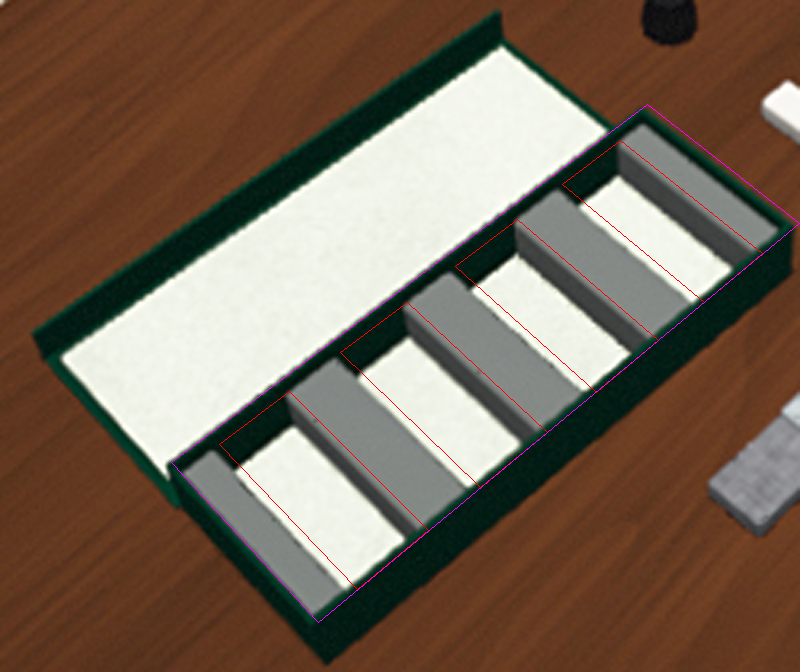

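The overlays fit. The box fits to about 0.5 px in both views. The registers fit to about 2 px, a slight disagreement between top and side, so I'll refine with the wrist camera from above. Here is the move calculator.

```bash
cat >> h.py <<'E'
from scipy.spatial.transform import Rotation as Ro
BOX=[.4690,.2617,-.0886]
def go(*targets):
    from station import status
    o=status.get_obs(); R0=Ro.from_euler("xyz",o["eef_rot"]); p=o["ee_pos"]
    print("t",round(o["time_s"],2),"p",p.round(4),"rpy",o["eef_rot"].round(4),"F",o["force"].round(1),"w",round(o["grip_width"],4),"q",o["qpos"].round(2))
    for x,y,z,yaw in targets:
        d=R0.inv().apply(np.array([x,y,z])-p); r=(R0.inv()*Ro.from_euler("xyz",[np.pi,0,yaw])).as_rotvec()/(np.pi/2)
        r=np.where(abs(r)>1.5,r-np.sign(r)*2,r)
        print("  ->",(x,y,z,yaw),"shift",d.round(4),"turn",r.round(4),"rows>=",round(max(np.linalg.norm(d)/.05,np.linalg.norm(r)*90/8.59),1))
E
python3 -c "
from h import *
go((.123,-.536,.29,.225),(.50,-.157,.29,-.16),(.563,-.155,.29,-.16))"
```

```text
t 0.25 p [ 0.1226 -0.536   0.2052] rpy [-3.1411 -0.      0.2248] F [ 0.9 -0.4 -0.4] w 0.0939 q [-1.41  0.3   1.52 -0.    1.32 -0.07]
  -> (0.123, -0.536, 0.29, 0.225) shift [ 0.0004  0.     -0.0848] turn [-0.0003 -0.     -0.0001] rows>= 1.7
  -> (0.5, -0.157, 0.29, -0.16) shift [ 0.4524 -0.2854 -0.0846] turn [-3.00e-04  1.00e-04  2.45e-01] rows>= 10.8
  -> (0.563, -0.155, 0.29, -0.16) shift [ 0.5143 -0.2733 -0.0847] turn [-3.00e-04  1.00e-04  2.45e-01] rows>= 11.8
```

```bash
python3 -m jog '[[0,0,-0.04,0,0,0,0.3],[0,0,-0.085,0,0,0,0.3],[0.04,-0.025,-0.085,0,0,0.02,0.3],[0.08,-0.05,-0.085,0,0,0.05,0.3],[0.12,-0.075,-0.085,0,0,0.08,0.3],[0.16,-0.1,-0.085,0,0,0.11,0.3],[0.2,-0.125,-0.085,0,0,0.14,0.3],[0.24,-0.15,-0.085,0,0,0.17,0.3],[0.28,-0.175,-0.085,0,0,0.2,0.3],[0.32,-0.2,-0.085,0,0,0.22,0.3],[0.36,-0.23,-0.085,0,0,0.245,0.3],[0.4,-0.26,-0.085,0,0,0.245,0.3],[0.43,-0.285,-0.085,0,0,0.245,0.3],[0.452,-0.285,-0.085,0,0,0.245,0.3],[0.452,-0.285,-0.085,0,0,0.245,0.3],[0.452,-0.285,-0.085,0,0,0.245,0.3]]'
python3 - <<'E'
from h import *
from station import camera
w=camera("wrist"); t=camera("top"); pickle.dump((w,t),open("w1.pkl","wb"))
cv2.imwrite("pics/w1.png",w["image"][:,:,::-1])
go((.563,-.155,.29,-.16))
E
```

```text
time_s: 1.85
ee_pos: [0.4995, -0.1575, 0.29]
eef_rot: [-3.141, 0.001, -0.16]
force: [-0.3, -0.8, -0.1]
grip_width: 0.0613
t 1.95 p [ 0.4991 -0.158   0.2904] rpy [-3.1411e+00  3.0000e-04 -1.6090e-01] F [-0.9  0.1  1.3] w 0.0617 q [-0.38  0.19  1.46  0.    1.49  1.35]
  -> (0.563, -0.155, 0.29, -0.16) shift [ 0.0626 -0.0132  0.0004] turn [-0.0003  0.0002 -0.0006] rows>= 1.3
```

View pics/w1.png

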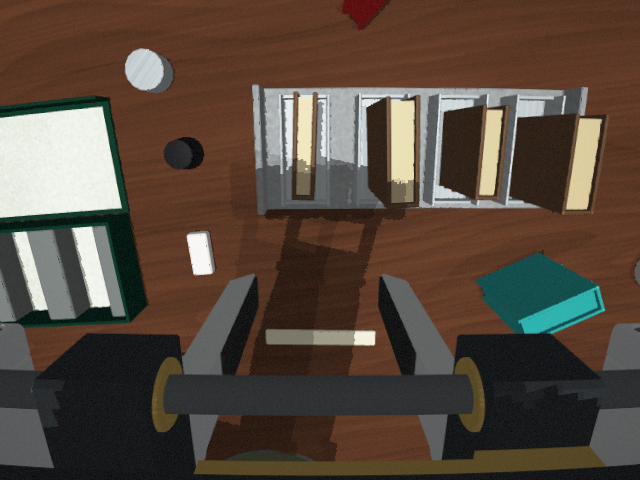

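The wrist view shows all four books in the rack: slim (305,147), tall (403,152), short (491,152), thick (587,163). Zooming to measure their tops.

Run:
```python
from h import *
w,t=pickle.load(open("w1.pkl","rb"))
im=w["image"][80:220,250:440,::-1]; cv2.imwrite("pics/w1a.png",cv2.resize(im,None,fx=4.2,fy=4.2,interpolation=cv2.INTER_CUBIC))
im=w["image"][80:225,430:620,::-1]; cv2.imwrite("pics/w1b.png",cv2.resize(im,None,fx=4.1,fy=4.1,interpolation=cv2.INTER_CUBIC))
```

```text
(no output)
```

View pics/w1a.png

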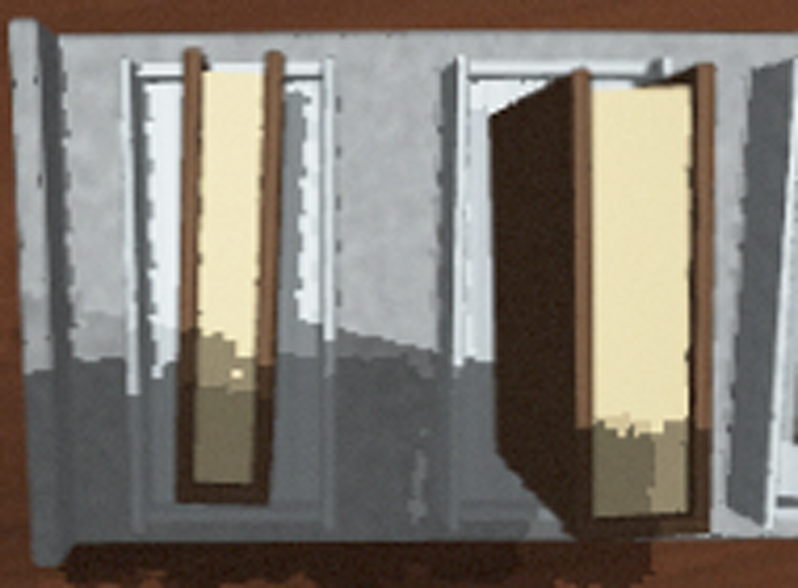

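View pics/w1b.png

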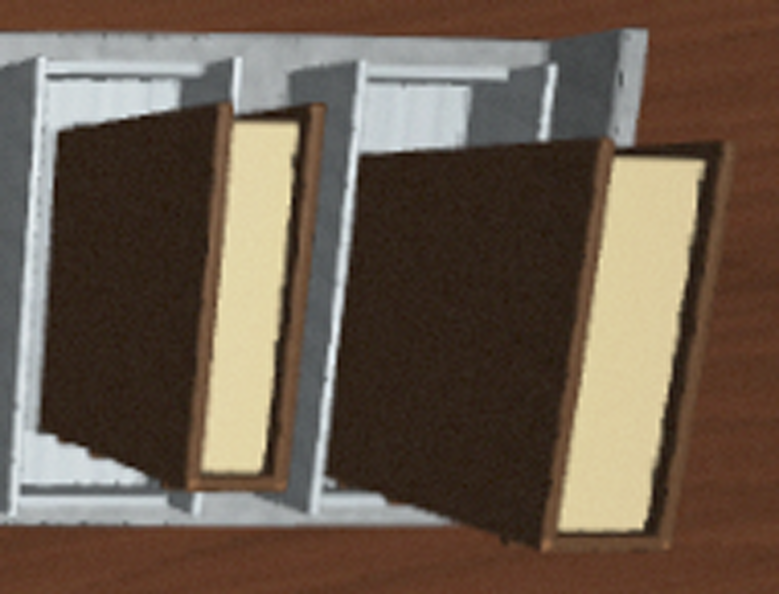

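Run:
```python
from h import *
w,t=pickle.load(open("w1.pkl","rb"))
a=np.array
C={"slim":(a([(185,50),(285,53),(268,504),(176,500)])/4.2+[250,80],(.09,.02,.124)),
"tall":(a([(573,70),(715,65),(710,530),(575,532)])/4.2+[250,80],(.092,.028,.132)),
"short":(a([(217,104),(326,106),(287,488),(188,488)])/4.1+[430,80],(.084,.024,.11)),
"thick":(a([(598,140),(734,142),(666,548),(543,550)])/4.1+[430,80],(.09,.032,.116))}
for n,(b,(dx,dy,h)) in C.items():
    P=unproj(w,b-.4,h+.015); d=lambda i,j:np.linalg.norm(P[i]-P[j]).round(4)
    r=least_squares(lambda p:(proj(w,pts(p,boxp(dx,dy,h+.015)))-b+.4).ravel(),[*P[:,:2].mean(0),-.15])
    print(n,"thick",d(0,1),d(2,3),"deep",d(1,2),d(3,0),"pose",r.x.round(4),"res",abs(r.fun).max().round(1))
# box check with wrist cam: visible right near corners at rim (full-image pixels)
print(proj(w,pts(BOX,boxp(.128,.354,.05))).round(0))
```

```text
slim thick 0.0194 0.0191 deep 0.0887 0.0884 pose [ 0.567  -0.1558 -0.198 ] res 1.0
tall thick 0.0271 0.0276 deep 0.0901 0.0893 pose [ 0.55   -0.2361 -0.1108] res 2.0
short thick 0.0236 0.0226 deep 0.0818 0.0819 pose [ 0.5358 -0.3196 -0.1423] res 1.4
thick thick 0.0309 0.0293 deep 0.0884 0.0886 pose [ 0.5135 -0.4015 -0.1477] res 1.3
[[-144.  244.]
 [ 111.  224.]
 [ 134.  325.]
 [-110.  335.]]
```

Three views agree to within about 3 mm, and the sizes match. Going to slim.

```bash
python3 -c "
from h import *
go((.565,-.1555,.29,-.185),(.565,-.1555,.106,-.185))"
```

```text
t 1.95 p [ 0.4991 -0.158   0.2904] rpy [-3.1411e+00  3.0000e-04 -1.6090e-01] F [-0.9  0.1  1.3] w 0.0617 q [-0.38  0.19  1.46  0.    1.49  1.35]
  -> (0.565, -0.1555, 0.29, -0.185) shift [ 0.0647 -0.0131  0.0004] turn [-0.0003  0.0002  0.0153] rows>= 1.3
  -> (0.565, -0.1555, 0.106, -0.185) shift [ 0.0647 -0.013   0.1844] turn [-0.0003  0.0002  0.0153] rows>= 3.9
```

```bash
python3 -m jog '[[0.03,-0.006,0,0,0,0.01,0.3],[0.065,-0.013,0,0,0,0.015,0.3],[0.065,-0.013,0,0,0,0.015,0.3],[0.065,-0.013,0.03,0,0,0.015,0.3],[0.065,-0.013,0.06,0,0,0.015,0.3],[0.065,-0.013,0.09,0,0,0.015,0.3],[0.065,-0.013,0.12,0,0,0.015,0.3],[0.065,-0.013,0.14,0,0,0.015,0.3],[0.065,-0.013,0.16,0,0,0.015,0.3],[0.065,-0.013,0.175,0,0,0.015,0.3],[0.065,-0.013,0.184,0,0,0.015,0.3],[0.065,-0.013,0.184,0,0,0.015,0.3]]' 25
python3 - <<'E'
from h import *
from station import camera
w=camera("wrist"); s=camera("side")
cv2.imwrite("pics/w2.png",w["image"][:,:,::-1]); cv2.imwrite("pics/s2.png",cv2.resize(s["image"][60:260,270:540,::-1],None,fx=2.9,fy=2.9))
go()
E
```

```text
time_s: 3.15
ee_pos: [0.5647, -0.1557, 0.1057]
eef_rot: [-3.141, 0.002, -0.185]
force: [0.2, 0.2, 0.5]
grip_width: 0.0612
t 3.25 p [ 0.5655 -0.1558  0.1072] rpy [-3.1413e+00 -7.0000e-04 -1.8460e-01] F [ 0.7 -0.1 -0.1] w 0.0612 q [-0.33  0.47  1.52  0.    1.15  1.42]
```

View pics/w2.png

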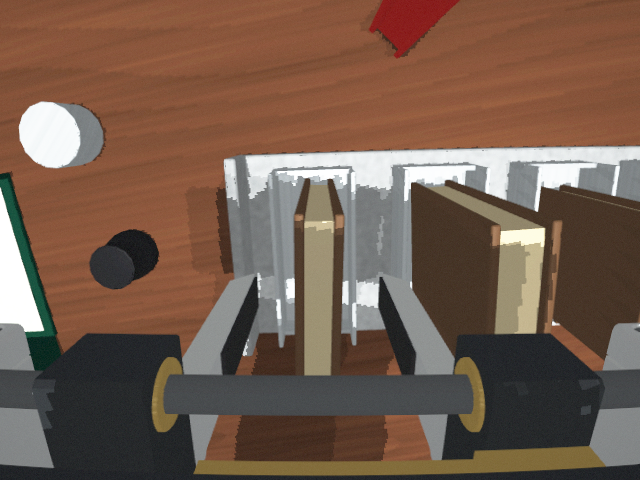

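View pics/s2.png

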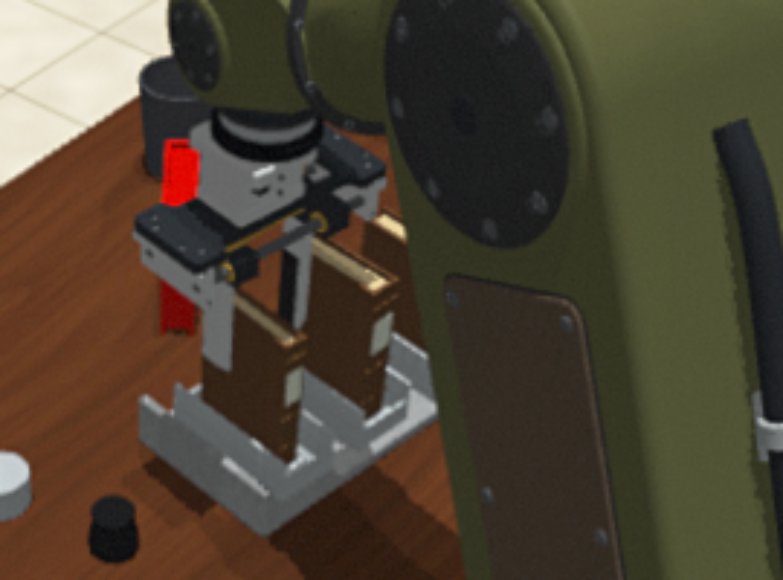

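The fingers straddle slim, which is centred at column 319 with the jaws at 258 and 380. Next I close and lift.

```bash
python3 -m jog '[[0,0,0,0,0,0,-0.3],[0,0,0,0,0,0,-0.6],[0,0,0,0,0,0,-1],[0,0,0,0,0,0,-1],[0,0,0,0,0,0,-1],[0,0,0,0,0,0,-1],[0,0,0,0,0,0,-1],[0,0,0,0,0,0,-1]]' 25
python3 -m jog '[[0,0,-0.005,0,0,0,-1],[0,0,-0.02,0,0,0,-1],[0,0,-0.04,0,0,0,-1],[0,0,-0.065,0,0,0,-1],[0,0,-0.09,0,0,0,-1],[0,0,-0.115,0,0,0,-1],[0,0,-0.14,0,0,0,-1],[0,0,-0.155,0,0,0,-1],[0,0,-0.165,0,0,0,-1],[0,0,-0.165,0,0,0,-1],[0,0,-0.165,0,0,0,-1]]' 25
python3 - <<'E'
from h import *
from station import camera
w=camera("wrist")
cv2.imwrite("pics/w3.png",w["image"][:,:,::-1])
P=pts(BOX,[[0,-.126,0]])[0]; print(P)
go((P[0],P[1],.271,BOX[2]))
E
```

```text
time_s: 4.05
ee_pos: [0.5655, -0.1557, 0.1072]
eef_rot: [-3.141, -0.001, -0.185]
force: [-0.3, 0.2, 1.0]
grip_width: 0.02
time_s: 5.15
ee_pos: [0.5652, -0.1557, 0.2718]
eef_rot: [-3.141, -0.0, -0.185]
force: [0.6, -0.8, -2.4]
grip_width: 0.0197
[0.457851   0.13619422 0.        ]
t 5.2 p [ 0.5651 -0.1557  0.2714] rpy [-3.1411e+00  7.0000e-04 -1.8460e-01] F [ 0.7 -0.  -1.6] w 0.0193 q [-0.33  0.34  1.31  0.    1.49  1.42]
  -> (np.float64(0.45785099990396455), np.float64(0.13619422404981274), 0.271, -0.0886) shift [-0.159  -0.2672  0.0006] turn [-0.0003  0.0004 -0.0611] rows>= 6.2
```

View pics/w3.png

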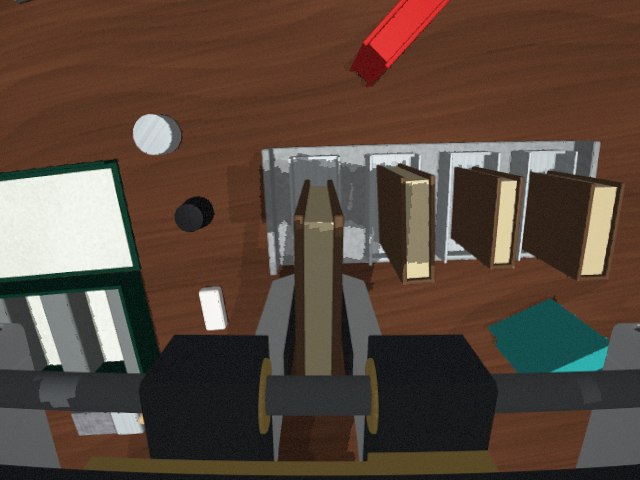

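Slim is held: width 0.0197 and sitting square. Carrying it to the rightmost pocket.

```bash
python3 -m jog '[[-0.005,-0.008,0,0,0,0,-1],[-0.018,-0.03,0,0,0,-0.01,-1],[-0.036,-0.06,0,0,0,-0.02,-1],[-0.054,-0.09,0,0,0,-0.03,-1],[-0.072,-0.12,0,0,0,-0.04,-1],[-0.09,-0.15,0,0,0,-0.05,-1],[-0.108,-0.18,0,0,0,-0.061,-1],[-0.126,-0.21,0,0,0,-0.061,-1],[-0.14,-0.235,0,0,0,-0.061,-1],[-0.15,-0.252,0,0,0,-0.061,-1],[-0.156,-0.262,0,0,0,-0.061,-1],[-0.159,-0.267,0,0,0,-0.061,-1],[-0.159,-0.267,0,0,0,-0.061,-1],[-0.159,-0.267,0,0,0,-0.061,-1]]'
python3 - <<'E'
from h import *
from station import camera
w=camera("wrist");t=camera("top"); pickle.dump((w,t),open("w4.pkl","wb"))
cv2.imwrite("pics/w4.png",w["image"][:,:,::-1]);cv2.imwrite("pics/t4.png",t["image"][:,:,::-1])
P=pts(BOX,[[0,-.126,0]])[0]
go((P[0],P[1],.10,BOX[2]))
E
```

```text
time_s: 6.6
ee_pos: [0.458, 0.1354, 0.2714]
eef_rot: [-3.141, 0.001, -0.089]
force: [-1.2, 0.4, -2.1]
grip_width: 0.02
t 6.7 p [0.458  0.1353 0.2715] rpy [-3.1412e+00  8.0000e-04 -8.9700e-02] F [-0.9 -0.  -1.7] w 0.0197 q [0.21 0.09 1.62 0.   1.43 1.87]
  -> (np.float64(0.45785099990396455), np.float64(0.13619422404981274), 0.1, -0.0886) shift [-1.000e-04 -8.000e-04  1.715e-01] turn [-0.0003  0.0005 -0.0007] rows>= 3.4
```

View pics/w4.png

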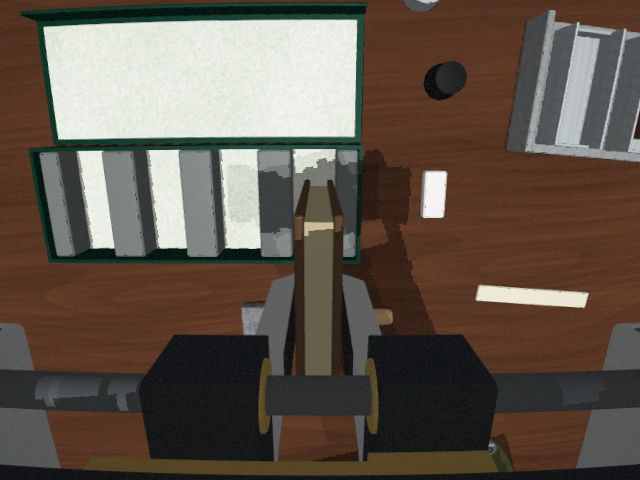

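View pics/t4.png

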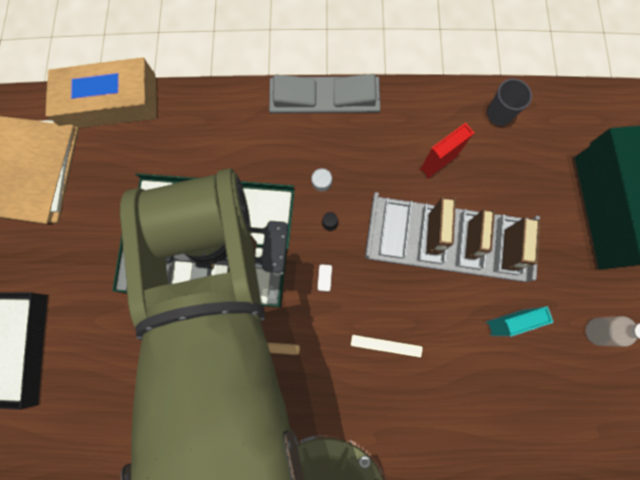

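Run:
```python
from h import *
w,t=pickle.load(open("w4.pkl","rb"))
print(proj(w,pts(BOX,boxp(.128,.354,.05))).round(0).tolist())
im=w["image"][...,::-1].copy()
for P in [pts(BOX,boxp(.128,.354,.05))]+[pts(BOX,np.array(boxp(.119,.048,.042))+[0,y,0]) for y in(.126,.042,-.042,-.126)]:
    cv2.polylines(im,[proj(w,P).round().astype(int).reshape(-1,1,2)],True,(0,0,255),1)
cv2.imwrite("pics/w4o.png",cv2.resize(im[120:290,10:410],None,fx=2,fy=2))
```

```text
[[32.0, 151.0], [368.0, 148.0], [364.0, 266.0], [53.0, 265.0]]
```

View pics/w4o.png

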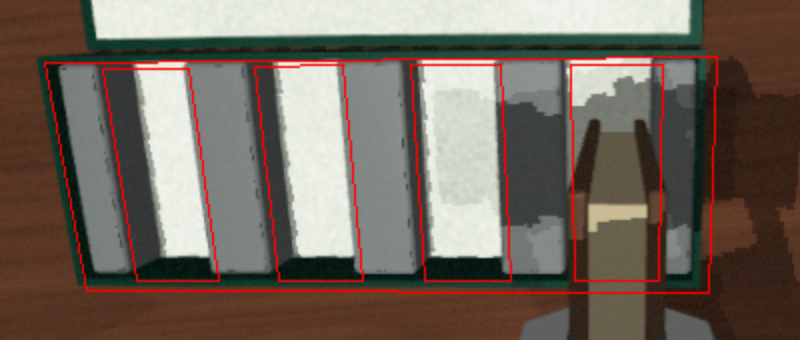

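The wrist view puts the box about 2–4 mm further in +y and about 2 mm in +x, which is within calibration. I'll take a compromise of +2 mm and +1.5 mm. Now lower to just above the floor, then creep down.

```bash
sed -i 's/BOX=.*/BOX=[.4705,.2637,-.0886]/' h.py
python3 -m jog '[[0.001,-0.003,0,0,0,0,-1],[0.001,-0.003,0.01,0,0,0,-1],[0.001,-0.003,0.03,0,0,0,-1],[0.001,-0.003,0.055,0,0,0,-1],[0.001,-0.003,0.08,0,0,0,-1],[0.001,-0.003,0.1,0,0,0,-1],[0.001,-0.003,0.12,0,0,0,-1],[0.001,-0.003,0.135,0,0,0,-1],[0.001,-0.003,0.145,0,0,0,-1],[0.001,-0.003,0.155,0,0,0,-1],[0.001,-0.003,0.162,0,0,0,-1],[0.001,-0.003,0.167,0,0,0,-1],[0.001,-0.003,0.169,0,0,0,-1],[0.001,-0.003,0.169,0,0,0,-1],[0.001,-0.003,0.169,0,0,0,-1]]'
python3 - <<'E'
from h import *
from station import camera
w=camera("wrist");s=camera("side")
cv2.imwrite("pics/w5.png",w["image"][:,:,::-1]);cv2.imwrite("pics/s5.png",s["image"][:,:,::-1])
P=pts(BOX,[[0,-.126,0]])[0]
go((P[0],P[1],.0982,BOX[2]))
E
```

```text
time_s: 8.2
ee_pos: [0.4594, 0.1383, 0.1028]
eef_rot: [-3.141, 0.0, -0.09]
force: [0.5, -0.8, -1.5]
grip_width: 0.0197
t 8.3 p [0.4594 0.1384 0.1028] rpy [-3.141e+00  1.000e-04 -8.970e-02] F [ 0.4 -1.1 -1.2] w 0.0198 q [0.22 0.26 1.83 0.   1.05 1.88]
  -> (np.float64(0.45935099990396455), np.float64(0.13819422404981274), 0.0982, -0.0886) shift [0.     0.0002 0.0046] turn [-0.0004  0.0001 -0.0007] rows>= 0.1
```

View pics/w5.png

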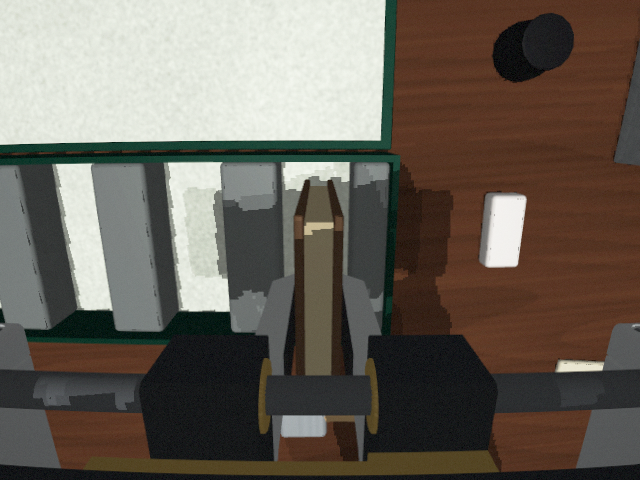

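View pics/s5.png

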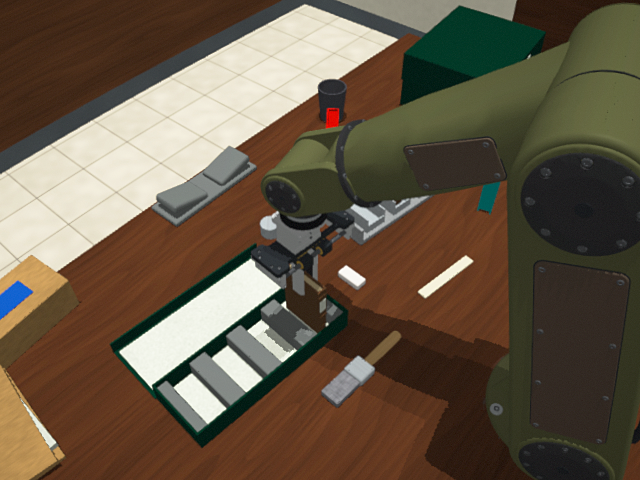

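Slim is centred in the pocket, whose foam edges are at 281 and 350. Creeping down.

```bash
python3 -m jog '[[0,0,0.001,0,0,0,-1],[0,0,0.002,0,0,0,-1],[0,0,0.003,0,0,0,-1],[0,0,0.0035,0,0,0,-1],[0,0,0.004,0,0,0,-1],[0,0,0.004,0,0,0,-1],[0,0,0.004,0,0,0,-1]]'
```

```text
time_s: 9.0
ee_pos: [0.4594, 0.1383, 0.0988]
eef_rot: [-3.141, 0.0, -0.09]
force: [0.4, 0.0, -2.5]
grip_width: 0.0197
```

```bash
python3 -m jog '[[0,0,0.0005,0,0,0,-1],[0,0,0.001,0,0,0,-1],[0,0,0.001,0,0,0,-1]]'; python3 -m jog '[[0,0,0.0005,0,0,0,-1],[0,0,0.001,0,0,0,-1],[0,0,0.001,0,0,0,-1]]'
```

```text
time_s: 9.3
ee_pos: [0.4594, 0.1384, 0.0982]
eef_rot: [-3.141, -0.0, -0.09]
force: [-2.1, 0.9, 5.3]
grip_width: 0.02
time_s: 9.6
ee_pos: [0.4595, 0.1384, 0.0982]
eef_rot: [-3.141, -0.001, -0.09]
force: [-5.5, -1.0, 13.8]
grip_width: 0.02
```

Contact came where predicted. Ease off, open, and retreat.

```bash
python3 -m jog '[[0,0,-0.001,0,0,0,-1],[0,0,-0.001,0,0,0,-0.5],[0,0,-0.001,0,0,0,-0.3],[0,0,-0.001,0,0,0,0],[0,0,-0.001,0,0,0,0.2],[0,0,-0.001,0,0,0,0.2],[0,0,-0.02,0,0,0,0.2],[0,0,-0.05,0,0,0,0.3],[0,0,-0.09,0,0,0,0.3],[0,0,-0.13,0,0,0,0.3],[0,0,-0.17,0,0,0,0.3],[0,0,-0.192,0,0,0,0.3],[0,0,-0.192,0,0,0,0.3]]'
python3 - <<'E'
from h import *
from station import camera
w=camera("wrist");s=camera("side")
cv2.imwrite("pics/w6.png",w["image"][:,:,::-1]);cv2.imwrite("pics/s6.png",s["image"][240:460,100:400,::-1])
go((.549,-.236,.29,-.115))
E
```

```text
time_s: 10.9
ee_pos: [0.4602, 0.1385, 0.2931]
eef_rot: [-3.139, -0.006, -0.09]
force: [-0.1, 0.8, 0.3]
grip_width: 0.0611
t 11.0 p [0.4593 0.1383 0.2895] rpy [-3.1409e+00 -2.0000e-04 -8.9600e-02] F [-0.8 -0.4 -0.7] w 0.061 q [0.22 0.09 1.58 0.   1.47 1.88]
  -> (0.549, -0.236, 0.29, -0.115) shift [ 0.1228  0.3647 -0.0007] turn [-0.0004 -0.0002  0.0162] rows>= 7.7
```

View pics/s6.png

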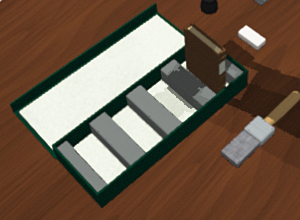

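View pics/w6.png

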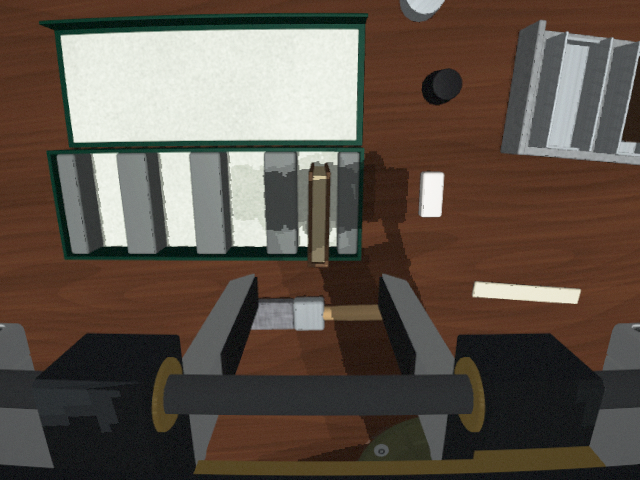

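Slim is upright in the rightmost pocket, at (319,215) in the wrist view. Next is tall.

```bash
python3 -m jog '[[0.006,0.018,0,0,0,0,0.3],[0.018,0.055,0,0,0,0.01,0.3],[0.03,0.09,0,0,0,0.016,0.3],[0.043,0.128,0,0,0,0.016,0.3],[0.056,0.166,0,0,0,0.016,0.3],[0.069,0.204,0,0,0,0.016,0.3],[0.082,0.242,0,0,0,0.016,0.3],[0.095,0.28,0,0,0,0.016,0.3],[0.107,0.318,0,0,0,0.016,0.3],[0.117,0.348,0,0,0,0.016,0.3],[0.1228,0.3647,0,0,0,0.016,0.3],[0.1228,0.3647,0,0,0,0.016,0.3],[0.1228,0.3647,0,0,0,0.016,0.3]]'
python3 - <<'E'
from h import *
from station import camera
w=camera("wrist")
cv2.imwrite("pics/w7.png",w["image"][:,:,::-1])
print(proj(w,pts([.549,-.236,-.115],boxp(.092,.028,.147))).round())
go((.549,-.236,.114,-.115))
E
```

```text
time_s: 12.3
ee_pos: [0.5486, -0.2356, 0.2877]
eef_rot: [-3.14, 0.002, -0.115]
force: [0.0, 0.0, -0.3]
grip_width: 0.061
[[302. 172.]
 [336. 172.]
 [335. 276.]
 [303. 276.]]
t 12.35 p [ 0.5487 -0.2352  0.2883] rpy [-3.1402e+00  1.2000e-03 -1.1430e-01] F [-0.3 -0.7  0.3] w 0.0612 q [-0.47  0.36  1.25  0.    1.53  1.22]
  -> (0.549, -0.236, 0.114, -0.115) shift [0.0006 0.001  0.1743] turn [-0.0009  0.0008  0.0004] rows>= 3.5
```

View pics/w7.png

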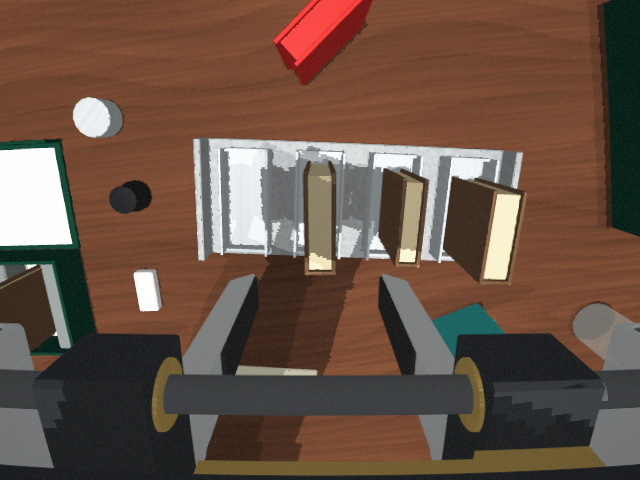

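Tall is centred between the jaws at columns 305–335. Descending, then gripping.

```bash
python3 -m jog '[[0.002,0.001,0.03,0,0,0,0.3],[0.002,0.001,0.06,0,0,0,0.3],[0.002,0.001,0.09,0,0,0,0.3],[0.002,0.001,0.115,0,0,0,0.3],[0.002,0.001,0.135,0,0,0,0.3],[0.002,0.001,0.152,0,0,0,0.3],[0.002,0.001,0.165,0,0,0,0.3],[0.002,0.001,0.174,0,0,0,0.3],[0.002,0.001,0.174,0,0,0,0.3],[0.002,0.001,0.174,0,0,0,0.3]]'
python3 -m jog '[[0,0,0,0,0,0,0],[0,0,0,0,0,0,-0.3],[0,0,0,0,0,0,-0.6],[0,0,0,0,0,0,-1],[0,0,0,0,0,0,-1],[0,0,0,0,0,0,-1],[0,0,0,0,0,0,-1],[0,0,0,0,0,0,-1]]' 25
python3 -m jog '[[0,0,-0.005,0,0,0,-1],[0,0,-0.02,0,0,0,-1],[0,0,-0.04,0,0,0,-1],[0,0,-0.065,0,0,0,-1],[0,0,-0.09,0,0,0,-1],[0,0,-0.115,0,0,0,-1],[0,0,-0.14,0,0,0,-1],[0,0,-0.155,0,0,0,-1],[0,0,-0.165,0,0,0,-1],[0,0,-0.165,0,0,0,-1],[0,0,-0.165,0,0,0,-1]]' 25
python3 - <<'E'
from h import *
from station import camera
w=camera("wrist")
cv2.imwrite("pics/w8.png",w["image"][:,:,::-1])
P=pts(BOX,[[0,-.042,0]])[0]; print(P)
go((P[0],P[1],.28,BOX[2]))
E
```

```text
time_s: 13.35
ee_pos: [0.5507, -0.2361, 0.1149]
eef_rot: [-3.141, 0.001, -0.114]
force: [0.4, 0.9, 0.3]
grip_width: 0.0613
time_s: 14.15
ee_pos: [0.5507, -0.2361, 0.115]
eef_rot: [-3.141, 0.0, -0.114]
force: [-0.2, -0.5, 1.3]
grip_width: 0.028
time_s: 15.25
ee_pos: [0.5505, -0.2362, 0.2795]
eef_rot: [-3.14, 0.001, -0.114]
force: [0.3, 0.1, -2.5]
grip_width: 0.028
[0.46678367 0.22186474 0.        ]
t 15.3 p [ 0.5505 -0.2361  0.2791] rpy [-3.140e+00  1.800e-03 -1.142e-01] F [-0.4  0.1 -2.4] w 0.0275 q [-0.47  0.37  1.26  0.    1.52  1.22]
  -> (np.float64(0.4667836666346548), np.float64(0.22186474134993756), 0.28, -0.0886) shift [-0.1353 -0.4455  0.    ] turn [-0.001   0.0011 -0.0163] rows>= 9.3
```

View pics/w8.png

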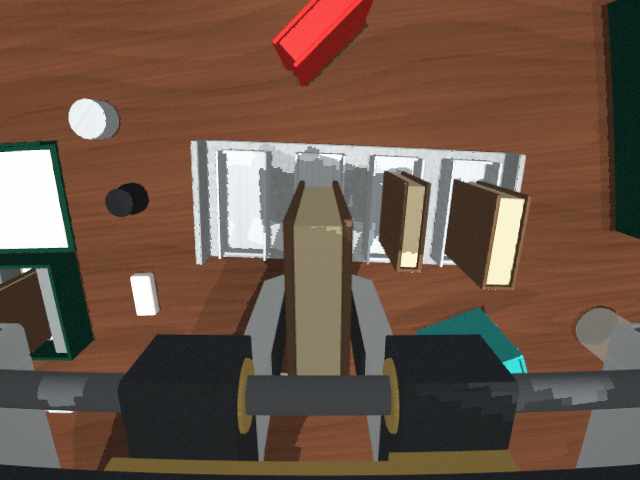

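It measures 28 mm, so it is tall, with its bottom at z≈0.179, clear of slim's top at 0.130. Carrying it.

```bash
python3 -m jog '[[-0.003,-0.009,0,0,0,0,-1],[-0.01,-0.032,0,0,0,0,-1],[-0.02,-0.066,0,0,0,-0.01,-1],[-0.03,-0.1,0,0,0,-0.016,-1],[-0.04,-0.134,0,0,0,-0.016,-1],[-0.05,-0.168,0,0,0,-0.016,-1],[-0.061,-0.202,0,0,0,-0.016,-1],[-0.071,-0.236,0,0,0,-0.016,-1],[-0.082,-0.27,0,0,0,-0.016,-1],[-0.092,-0.304,0,0,0,-0.016,-1],[-0.103,-0.338,0,0,0,-0.016,-1],[-0.112,-0.37,0,0,0,-0.016,-1],[-0.121,-0.398,0,0,0,-0.016,-1],[-0.128,-0.42,0,0,0,-0.016,-1],[-0.1325,-0.436,0,0,0,-0.016,-1],[-0.135,-0.4455,0,0,0,-0.016,-1],[-0.135,-0.4455,0,0,0,-0.016,-1],[-0.135,-0.4455,0,0,0,-0.016,-1]]'
python3 - <<'E'
from h import *
from station import camera
w=camera("wrist")
cv2.imwrite("pics/w9.png",w["image"][:,:,::-1])
P=pts(BOX,[[0,-.042,0]])[0]; print(P)
go((P[0],P[1],.110,BOX[2]))
E
```

```text
time_s: 17.1
ee_pos: [0.467, 0.2214, 0.2798]
eef_rot: [-3.14, 0.002, -0.089]
force: [-0.3, -0.4, -2.1]
grip_width: 0.0275
[0.46678367 0.22186474 0.        ]
t 17.15 p [0.4672 0.2212 0.2799] rpy [-3.1402e+00  1.9000e-03 -8.9600e-02] F [-0.1  0.3 -2.1] w 0.0279 q [0.37 0.18 1.5  0.   1.47 2.03]
  -> (np.float64(0.4667836666346548), np.float64(0.22186474134993756), 0.11, -0.0886) shift [-1.000e-04 -4.000e-04  1.699e-01] turn [-0.0009  0.0012 -0.0006] rows>= 3.4
```

View pics/w9.png

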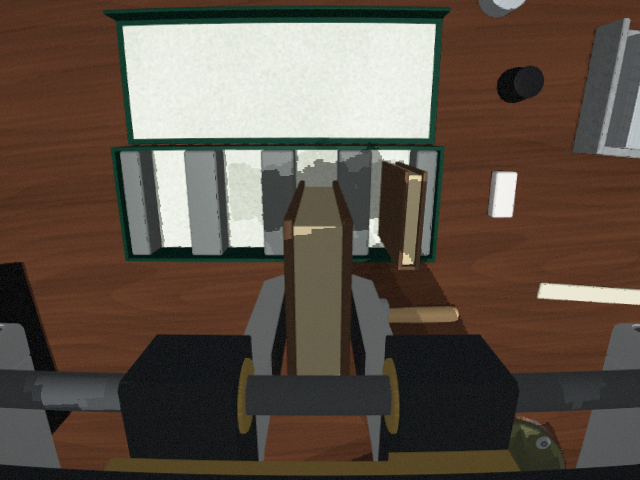

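```bash
python3 -m jog '[[0,-0.0005,0.01,0,0,0,-1],[0,-0.0005,0.03,0,0,0,-1],[0,-0.0005,0.055,0,0,0,-1],[0,-0.0005,0.08,0,0,0,-1],[0,-0.0005,0.1,0,0,0,-1],[0,-0.0005,0.12,0,0,0,-1],[0,-0.0005,0.135,0,0,0,-1],[0,-0.0005,0.145,0,0,0,-1],[0,-0.0005,0.155,0,0,0,-1],[0,-0.0005,0.162,0,0,0,-1],[0,-0.0005,0.167,0,0,0,-1],[0,-0.0005,0.17,0,0,0,-1],[0,-0.0005,0.17,0,0,0,-1],[0,-0.0005,0.17,0,0,0,-1]]'
python3 - <<'E'
from h import *
from station import camera
w=camera("wrist");s=camera("side")
cv2.imwrite("pics/w10.png",w["image"][:,:,::-1]);cv2.imwrite("pics/s10.png",s["image"][200:460,100:420,::-1])
go()
E
```

```text
time_s: 18.55
ee_pos: [0.467, 0.2221, 0.1102]
eef_rot: [-3.14, 0.001, -0.089]
force: [-1.4, -0.4, -2.0]
grip_width: 0.0277
t 18.65 p [0.467  0.2221 0.1103] rpy [-3.14e+00  1.40e-03 -8.95e-02] F [ 0.4 -0.2 -2.3] w 0.0278 q [0.37 0.33 1.72 0.   1.09 2.03]
```

View pics/w10.png

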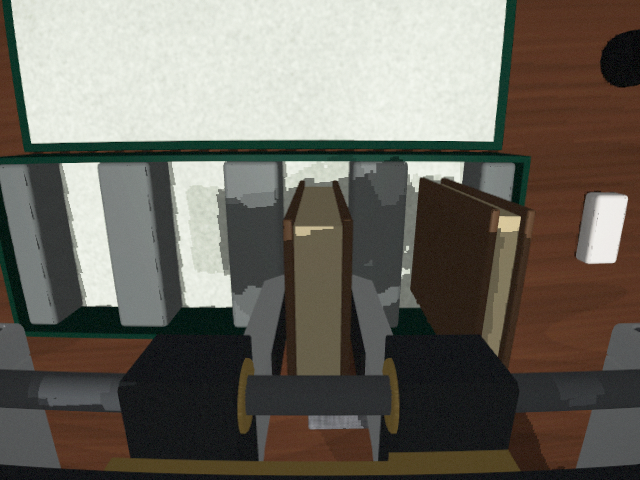

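View pics/s10.png

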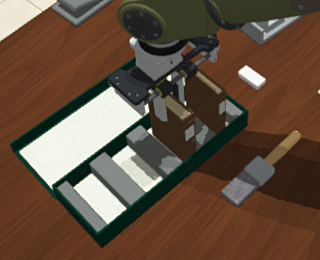

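Tall is in its pocket. Creeping down to contact.

```bash
python3 -m jog '[[0,0,0.001,0,0,0,-1],[0,0,0.002,0,0,0,-1],[0,0,0.003,0,0,0,-1],[0,0,0.0035,0,0,0,-1],[0,0,0.0035,0,0,0,-1],[0,0,0.0035,0,0,0,-1]]'; python3 -m jog '[[0,0,0.0005,0,0,0,-1],[0,0,0.001,0,0,0,-1],[0,0,0.001,0,0,0,-1]]'
```

```text
time_s: 19.25
ee_pos: [0.4671, 0.2221, 0.1068]
eef_rot: [-3.14, 0.001, -0.09]
force: [-0.0, -0.4, -2.0]
grip_width: 0.028
time_s: 19.55
ee_pos: [0.4671, 0.2221, 0.106]
eef_rot: [-3.14, 0.001, -0.09]
force: [-1.9, -0.3, 2.3]
grip_width: 0.0275
```

```bash
python3 -m jog '[[0,0,0.0003,0,0,0,-1],[0,0,0.0003,0,0,0,-0.3],[0,0,0,0,0,0,-0.2],[0,0,0,0,0,0,0],[0,0,0,0,0,0,0.1],[0,0,0,0,0,0,0.1],[0,0,-0.02,0,0,0,0.1],[0,0,-0.05,0,0,0,0.2],[0,0,-0.09,0,0,0,0.2],[0,0,-0.13,0,0,0,0.3],[0,0,-0.165,0,0,0,0.3],[0,0,-0.184,0,0,0,0.3],[0,0,-0.184,0,0,0,0.3]]'
python3 - <<'E'
from h import *
from station import camera
w=camera("wrist");s=camera("side")
cv2.imwrite("pics/w11.png",w["image"][:,:,::-1])
go((.535,-.319,.29,-.145))
E
```

```text
time_s: 20.85
ee_pos: [0.468, 0.222, 0.2926]
eef_rot: [-3.138, -0.003, -0.09]
force: [0.0, 0.1, -0.7]
grip_width: 0.0609
t 20.95 p [0.4671 0.2217 0.2891] rpy [-3.1402e+00  1.7000e-03 -8.9500e-02] F [ 0.4 -0.2 -0.3] w 0.0609 q [0.37 0.17 1.48 0.   1.49 2.03]
  -> (0.535, -0.319, 0.29, -0.145) shift [ 0.1159  0.5325 -0.0018] turn [-0.0009  0.0011  0.0353] rows>= 10.9
```

View pics/w11.png

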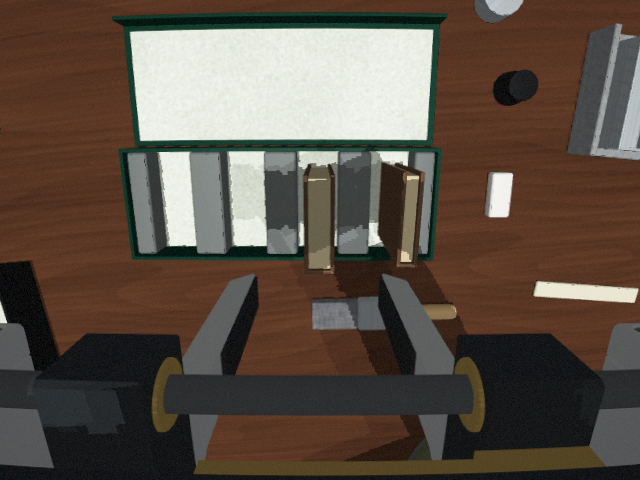

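Both stand upright, tall at (320,218) and slim at (403,215). Next is short, with its top at z=0.125, so TCP goes to 0.092.

```bash
python3 -m jog '[[0.004,0.018,0,0,0,0,0.3],[0.012,0.055,0,0,0,0.01,0.3],[0.021,0.095,0,0,0,0.02,0.3],[0.03,0.136,0,0,0,0.03,0.3],[0.039,0.177,0,0,0,0.035,0.3],[0.048,0.218,0,0,0,0.035,0.3],[0.057,0.26,0,0,0,0.035,0.3],[0.066,0.302,0,0,0,0.035,0.3],[0.075,0.344,0,0,0,0.035,0.3],[0.084,0.386,0,0,0,0.035,0.3],[0.093,0.428,0,0,0,0.035,0.3],[0.102,0.468,0,0,0,0.035,0.3],[0.109,0.5,0,0,0,0.035,0.3],[0.114,0.523,0,0,0,0.035,0.3],[0.116,0.5325,0,0,0,0.035,0.3],[0.116,0.5325,0,0,0,0.035,0.3],[0.116,0.5325,0,0,0,0.035,0.3]]'
python3 - <<'E'
from h import *
from station import camera
w=camera("wrist"); pickle.dump(w,open("w12.pkl","wb"))
cv2.imwrite("pics/w12.png",w["image"][:,:,::-1])
print(proj(w,pts([.535,-.319,-.145],boxp(.084,.024,.125))).round())
go((.535,-.319,.092,-.145))
E
```

```text
time_s: 22.65
ee_pos: [0.5351, -0.3181, 0.2876]
eef_rot: [-3.14, 0.003, -0.144]
force: [-0.1, -0.3, 0.1]
grip_width: 0.0613
[[306. 175.]
 [334. 175.]
 [333. 264.]
 [307. 264.]]
t 22.7 p [ 0.5352 -0.3179  0.288 ] rpy [-3.140e+00  2.100e-03 -1.435e-01] F [-0.2 -0.2  0.2] w 0.0609 q [-0.6   0.43  1.16  0.    1.56  1.12]
  -> (0.535, -0.319, 0.092, -0.145) shift [0.0004 0.0015 0.196 ] turn [-0.001   0.0013  0.001 ] rows>= 3.9
```

View pics/w12.png

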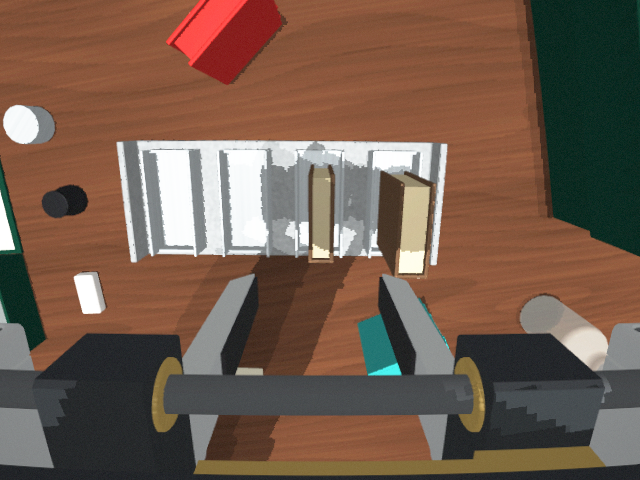

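Short is centred at columns 309–333. Descending and gripping.

```bash
python3 -m jog '[[0.001,0.0015,0.03,0,0,0,0.25],[0.001,0.0015,0.06,0,0,0,0.25],[0.001,0.0015,0.09,0,0,0,0.25],[0.001,0.0015,0.12,0,0,0,0.25],[0.001,0.0015,0.145,0,0,0,0.25],[0.001,0.0015,0.165,0,0,0,0.25],[0.001,0.0015,0.18,0,0,0,0.25],[0.001,0.0015,0.19,0,0,0,0.25],[0.001,0.0015,0.196,0,0,0,0.25],[0.001,0.0015,0.196,0,0,0,0.25],[0.001,0.0015,0.196,0,0,0,0.25]]'
python3 -m jog '[[0,0,0,0,0,0,0],[0,0,0,0,0,0,-0.3],[0,0,0,0,0,0,-0.6],[0,0,0,0,0,0,-1],[0,0,0,0,0,0,-1],[0,0,0,0,0,0,-1],[0,0,0,0,0,0,-1],[0,0,0,0,0,0,-1]]' 25
python3 -m jog '[[0,0,-0.005,0,0,0,-1],[0,0,-0.02,0,0,0,-1],[0,0,-0.04,0,0,0,-1],[0,0,-0.065,0,0,0,-1],[0,0,-0.09,0,0,0,-1],[0,0,-0.115,0,0,0,-1],[0,0,-0.14,0,0,0,-1],[0,0,-0.155,0,0,0,-1],[0,0,-0.165,0,0,0,-1],[0,0,-0.165,0,0,0,-1],[0,0,-0.165,0,0,0,-1]]' 25
python3 - <<'E'
from h import *
from station import camera
w=camera("wrist")
cv2.imwrite("pics/w13.png",w["image"][:,:,::-1])
P=pts(BOX,[[0,.042,0]])[0]; print(P)
go((P[0],P[1],.2577,BOX[2]))
E
```

```text
time_s: 23.8
ee_pos: [0.5359, -0.3193, 0.0928]
eef_rot: [-3.14, 0.001, -0.143]
force: [-1.0, 0.3, 0.9]
grip_width: 0.0586
time_s: 24.6
ee_pos: [0.5359, -0.3193, 0.0928]
eef_rot: [-3.14, 0.001, -0.143]
force: [-1.0, 0.9, 1.3]
grip_width: 0.0237
time_s: 25.7
ee_pos: [0.5359, -0.3194, 0.2573]
eef_rot: [-3.14, 0.002, -0.143]
force: [-0.1, 0.2, -3.0]
grip_width: 0.0241
[0.47421633 0.30553526 0.        ]
t 25.75 p [ 0.5358 -0.3193  0.2569] rpy [-3.1399e+00  2.4000e-03 -1.4340e-01] F [ 0.3  0.2 -1. ] w 0.0237 q [-0.6   0.44  1.21  0.    1.49  1.12]
  -> (np.float64(0.47421633336534513), np.float64(0.3055352586500624), 0.2577, -0.0886) shift [-0.1503 -0.6096  0.0007] turn [-0.0011  0.0015 -0.0349] rows>= 12.6
```

View pics/w13.png

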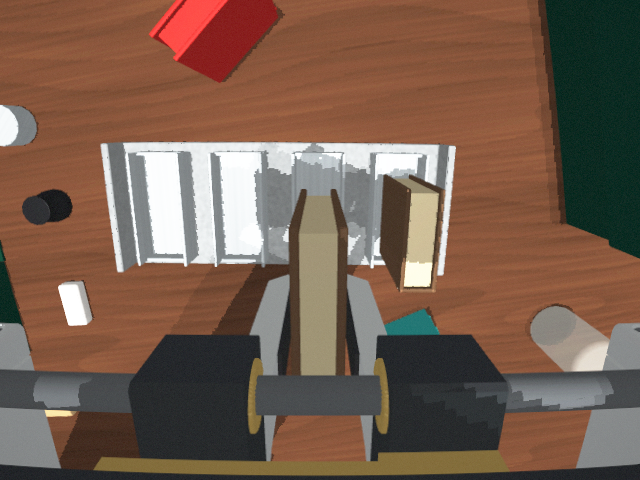

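```bash
python3 -m jog '[[-0.002,-0.009,0,0,0,0,-1],[-0.008,-0.034,0,0,0,-0.005,-1],[-0.017,-0.07,0,0,0,-0.01,-1],[-0.027,-0.108,0,0,0,-0.02,-1],[-0.036,-0.146,0,0,0,-0.03,-1],[-0.045,-0.184,0,0,0,-0.035,-1],[-0.055,-0.222,0,0,0,-0.035,-1],[-0.064,-0.26,0,0,0,-0.035,-1],[-0.073,-0.298,0,0,0,-0.035,-1],[-0.083,-0.336,0,0,0,-0.035,-1],[-0.092,-0.374,0,0,0,-0.035,-1],[-0.102,-0.412,0,0,0,-0.035,-1],[-0.111,-0.45,0,0,0,-0.035,-1],[-0.12,-0.488,0,0,0,-0.035,-1],[-0.129,-0.524,0,0,0,-0.035,-1],[-0.137,-0.556,0,0,0,-0.035,-1],[-0.144,-0.582,0,0,0,-0.035,-1],[-0.148,-0.601,0,0,0,-0.035,-1],[-0.15,-0.6096,0,0,0,-0.035,-1],[-0.15,-0.6096,0,0,0,-0.035,-1]]'
python3 - <<'E'
from h import *
from station import camera
w=camera("wrist")
cv2.imwrite("pics/w14.png",w["image"][:,:,::-1])
P=pts(BOX,[[0,.042,0]])[0]; print(P)
go((P[0],P[1],.0838,BOX[2]))
E
```

```text
time_s: 27.75
ee_pos: [0.4739, 0.3061, 0.2578]
eef_rot: [-3.14, 0.003, -0.087]
force: [-0.7, -0.0, -1.6]
grip_width: 0.0238
[0.47421633 0.30553526 0.        ]
t 27.8 p [0.4742 0.3052 0.2579] rpy [-3.1403e+00  2.9000e-03 -8.8000e-02] F [ 1.1  0.4 -2.1] w 0.0237 q [0.51 0.3  1.4  0.   1.44 2.16]
  -> (np.float64(0.47421633336534513), np.float64(0.3055352586500624), 0.0838, -0.0886) shift [ 5.000e-04 -1.000e-04  1.741e-01] turn [-0.0008  0.0019  0.0004] rows>= 3.5
```

View pics/w14.png

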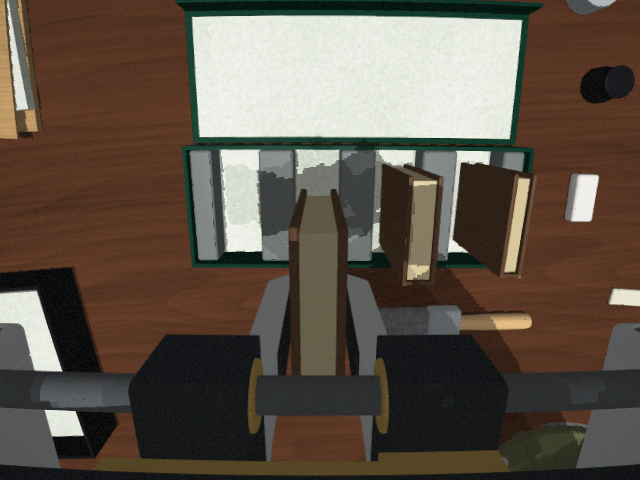

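```bash
python3 -m jog '[[0,0,0.01,0,0,0,-1],[0,0,0.03,0,0,0,-1],[0,0,0.055,0,0,0,-1],[0,0,0.08,0,0,0,-1],[0,0,0.1,0,0,0,-1],[0,0,0.12,0,0,0,-1],[0,0,0.135,0,0,0,-1],[0,0,0.145,0,0,0,-1],[0,0,0.155,0,0,0,-1],[0,0,0.162,0,0,0,-1],[0,0,0.167,0,0,0,-1],[0,0,0.17,0,0,0,-1],[0,0,0.17,0,0,0,-1],[0,0,0.17,0,0,0,-1]]'
python3 - <<'E'
from h import *
from station import camera
w=camera("wrist");s=camera("side")
cv2.imwrite("pics/w15.png",w["image"][:,:,::-1]);cv2.imwrite("pics/s15.png",s["image"][200:460,100:420,::-1])
go()
E
```

```text
time_s: 29.2
ee_pos: [0.4739, 0.3057, 0.0883]
eef_rot: [-3.14, 0.002, -0.088]
force: [0.5, -0.0, -1.4]
grip_width: 0.0239
t 29.3 p [0.4739 0.3057 0.0883] rpy [-3.1399e+00  2.4000e-03 -8.7900e-02] F [-0.3 -0.3 -0.7] w 0.0239 q [0.51 0.45 1.6  0.   1.09 2.16]
```

View pics/w15.png

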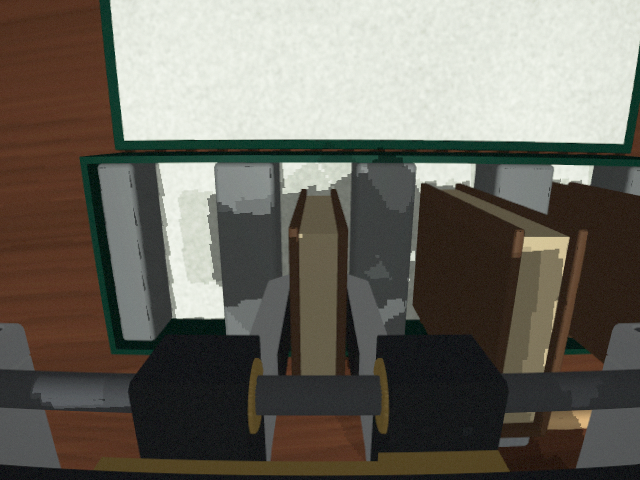

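View pics/s15.png

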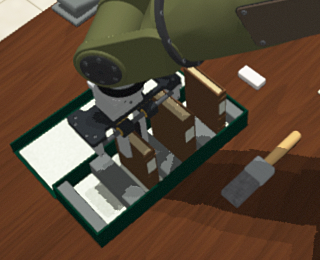

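```bash
python3 -m jog '[[0,0,0.001,0,0,0,-1],[0,0,0.002,0,0,0,-1],[0,0,0.003,0,0,0,-1],[0,0,0.0037,0,0,0,-1],[0,0,0.0037,0,0,0,-1],[0,0,0.0037,0,0,0,-1]]'; python3 -m jog '[[0,0,0.0005,0,0,0,-1],[0,0,0.001,0,0,0,-1],[0,0,0.001,0,0,0,-1]]'
```

```text
time_s: 29.9
ee_pos: [0.4739, 0.3057, 0.0846]
eef_rot: [-3.14, 0.002, -0.088]
force: [0.1, 0.8, -0.2]
grip_width: 0.0233
time_s: 30.2
ee_pos: [0.4739, 0.3057, 0.0838]
eef_rot: [-3.14, 0.002, -0.088]
force: [-0.8, -0.4, 1.7]
grip_width: 0.0243
```

```bash
python3 -m jog '[[0,0,0.0005,0,0,0,-1],[0,0,0.0005,0,0,0,-1],[0,0,0.0005,0,0,0,-1]]'; python3 -m jog '[[0,0,0,0,0,0,-0.4],[0,0,0,0,0,0,-0.2],[0,0,0,0,0,0,0],[0,0,0,0,0,0,0.1],[0,0,0,0,0,0,0.1],[0,0,-0.02,0,0,0,0.1],[0,0,-0.05,0,0,0,0.2],[0,0,-0.09,0,0,0,0.2],[0,0,-0.13,0,0,0,0.3],[0,0,-0.17,0,0,0,0.3],[0,0,-0.2,0,0,0,0.3],[0,0,-0.206,0,0,0,0.3],[0,0,-0.206,0,0,0,0.3]]'
python3 - <<'E'
from h import *
from station import camera
w=camera("wrist")
cv2.imwrite("pics/w16.png",w["image"][:,:,::-1])
go((.5125,-.4015,.29,-.143))
E
```

```text
time_s: 30.5
ee_pos: [0.4739, 0.3057, 0.0838]
eef_rot: [-3.14, 0.002, -0.088]
force: [-3.0, -0.3, 5.3]
grip_width: 0.0236
time_s: 31.8
ee_pos: [0.4744, 0.3054, 0.2901]
eef_rot: [-3.139, 0.001, -0.088]
force: [-0.2, -0.6, -0.9]
grip_width: 0.0613
t 31.85 p [0.4742 0.3052 0.2888] rpy [-3.1402e+00  2.8000e-03 -8.7900e-02] F [0.  0.6 1.1] w 0.061 q [0.51 0.28 1.35 0.   1.51 2.16]
  -> (0.5125, -0.4015, 0.29, -0.143) shift [ 0.1002  0.7006 -0.0024] turn [-0.0008  0.0018  0.0351] rows>= 14.2
```

View pics/w16.png

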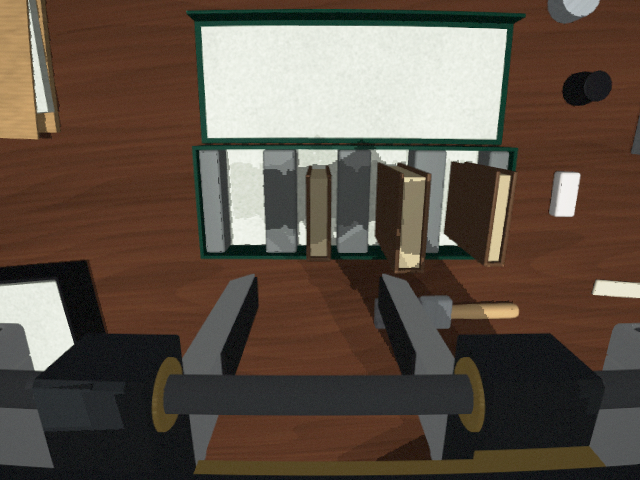

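Three are upright: short (318,212), tall (403,217) and slim (480,213). Moving to thick, with its top at z=0.131, so TCP goes to 0.098.

```bash
python3 -m jog '[[0.003,0.018,0,0,0,0,0.3],[0.008,0.056,0,0,0,0.01,0.3],[0.014,0.098,0,0,0,0.02,0.3],[0.02,0.14,0,0,0,0.03,0.3],[0.026,0.182,0,0,0,0.035,0.3],[0.032,0.224,0,0,0,0.035,0.3],[0.038,0.266,0,0,0,0.035,0.3],[0.044,0.308,0,0,0,0.035,0.3],[0.05,0.35,0,0,0,0.035,0.3],[0.056,0.392,0,0,0,0.035,0.3],[0.062,0.434,0,0,0,0.035,0.3],[0.068,0.476,0,0,0,0.035,0.3],[0.074,0.518,0,0,0,0.035,0.3],[0.08,0.56,0,0,0,0.035,0.3],[0.086,0.6,0,0,0,0.035,0.3],[0.092,0.64,0,0,0,0.035,0.3],[0.096,0.67,0,0,0,0.035,0.3],[0.099,0.692,0,0,0,0.035,0.3],[0.1,0.7006,0,0,0,0.035,0.3],[0.1,0.7006,0,0,0,0.035,0.3]]'
python3 - <<'E'
from h import *
from station import camera
w=camera("wrist")
cv2.imwrite("pics/w17.png",w["image"][:,:,::-1])
print(proj(w,pts([.5125,-.4015,-.143],boxp(.09,.032,.131))).round())
go((.5125,-.4015,.098,-.143))
E
```

```text
time_s: 33.85
ee_pos: [0.5114, -0.4022, 0.2861]
eef_rot: [-3.139, 0.005, -0.144]
force: [0.5, 0.7, 0.6]
grip_width: 0.0609
[[299. 171.]
 [336. 171.]
 [335. 269.]
 [301. 269.]]
t 33.9 p [ 0.5118 -0.4013  0.2867] rpy [-3.1396  0.0041 -0.1433] F [ 1.  -0.7 -0.4] w 0.0612 q [-0.72  0.5   1.06 -0.    1.59  0.99]
  -> (0.5125, -0.4015, 0.098, -0.143) shift [0.0015 0.0005 0.1887] turn [-0.0013  0.0026 -0.0002] rows>= 3.8
```

View pics/w17.png

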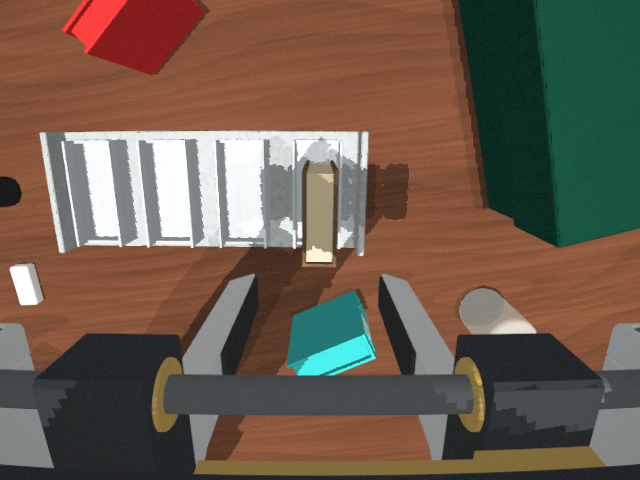

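Thick is centred at columns 303–337. Before descending I'll check clearance of the gripper body to the big green box on the right.

Run:
```python
from h import *
t,s=pickle.load(open("cams.pkl","rb"))
for z in (0,.1,.15,.2,.25): print(z,unproj(t,[(575,157),(597,268)],z)[:,:2].round(3).tolist(), unproj(s,[(403,62),(487,105)],z)[:,:2].round(3).tolist())
```

```text
0 [[0.734, -0.586], [0.472, -0.608]] [[0.856, -0.78], [0.547, -0.744]]
0.1 [[0.695, -0.529], [0.459, -0.548]] [[0.767, -0.631], [0.49, -0.599]]
0.15 [[0.675, -0.5], [0.452, -0.518]] [[0.722, -0.557], [0.462, -0.527]]
0.2 [[0.655, -0.471], [0.446, -0.488]] [[0.678, -0.482], [0.433, -0.454]]
0.25 [[0.636, -0.442], [0.439, -0.458]] [[0.633, -0.408], [0.405, -0.382]]
```

The green box is about 0.16 m high with its edge at y≈−0.51. The gripper body stays above z=0.195 and reaches only y≈−0.49, so it is clear. Descending.

```bash
python3 -m jog '[[0.0015,0.0005,0.03,0,0,0,0.3],[0.0015,0.0005,0.06,0,0,0,0.3],[0.0015,0.0005,0.09,0,0,0,0.3],[0.0015,0.0005,0.12,0,0,0,0.3],[0.0015,0.0005,0.142,0,0,0,0.3],[0.0015,0.0005,0.16,0,0,0,0.3],[0.0015,0.0005,0.175,0,0,0,0.3],[0.0015,0.0005,0.184,0,0,0,0.3],[0.0015,0.0005,0.1887,0,0,0,0.3],[0.0015,0.0005,0.1887,0,0,0,0.3],[0.0015,0.0005,0.1887,0,0,0,0.3]]'
python3 -m jog '[[0,0,0,0,0,0,0],[0,0,0,0,0,0,-0.2],[0,0,0,0,0,0,-0.5],[0,0,0,0,0,0,-1],[0,0,0,0,0,0,-1],[0,0,0,0,0,0,-1],[0,0,0,0,0,0,-1],[0,0,0,0,0,0,-1]]' 25
python3 -m jog '[[0,0,-0.005,0,0,0,-1],[0,0,-0.02,0,0,0,-1],[0,0,-0.04,0,0,0,-1],[0,0,-0.065,0,0,0,-1],[0,0,-0.09,0,0,0,-1],[0,0,-0.115,0,0,0,-1],[0,0,-0.14,0,0,0,-1],[0,0,-0.155,0,0,0,-1],[0,0,-0.165,0,0,0,-1],[0,0,-0.165,0,0,0,-1],[0,0,-0.165,0,0,0,-1]]' 25
python3 - <<'E'
from h import *
from station import camera
w=camera("wrist")
cv2.imwrite("pics/w18.png",w["image"][:,:,::-1])
P=pts(BOX,[[0,.126,0]])[0]; print(P)
go((P[0],P[1],.263,BOX[2]))
E
```

```text
time_s: 35.0
ee_pos: [0.5128, -0.4016, 0.0988]
eef_rot: [-3.14, 0.003, -0.143]
force: [0.3, 0.2, 0.3]
grip_width: 0.0608
time_s: 35.8
ee_pos: [0.5128, -0.4017, 0.0989]
eef_rot: [-3.14, 0.003, -0.143]
force: [-2.2, -0.3, 1.9]
grip_width: 0.0319
time_s: 36.9
ee_pos: [0.5131, -0.4018, 0.2633]
eef_rot: [-3.14, 0.004, -0.143]
force: [-0.1, -0.7, -2.0]
grip_width: 0.0318
[0.481649   0.38920578 0.        ]
t 36.95 p [ 0.513  -0.4018  0.2629] rpy [-3.1394  0.0045 -0.1432] F [ 0.1  0.9 -3.3] w 0.0321 q [-0.72  0.51  1.1  -0.    1.54  0.99]
  -> (np.float64(0.4816490000960354), np.float64(0.38920577595018724), 0.263, -0.0886) shift [-0.1439 -0.7784  0.0022] turn [-0.0015  0.0028 -0.0347] rows>= 15.8
```

View pics/w18.png

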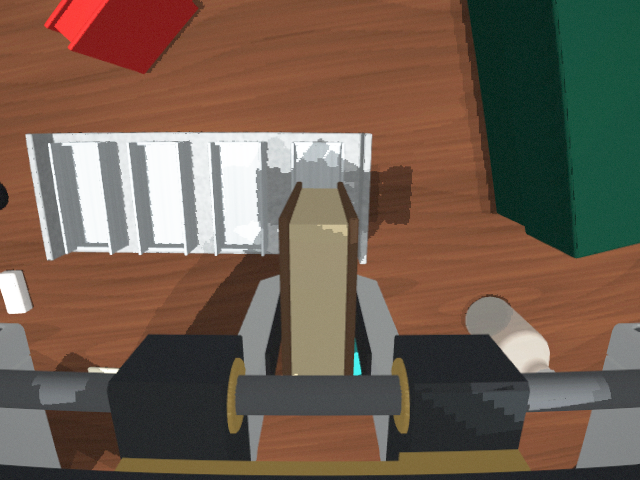

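32 mm, so it is thick. Carrying it to the leftmost pocket in two legs.

```bash
python3 -m jog '[[-0.002,-0.009,0,0,0,0,-1],[-0.006,-0.034,0,0,0,-0.005,-1],[-0.013,-0.07,0,0,0,-0.01,-1],[-0.02,-0.108,0,0,0,-0.015,-1],[-0.027,-0.146,0,0,0,-0.02,-1],[-0.034,-0.184,0,0,0.001,-0.025,-1],[-0.041,-0.222,0,0,0.001,-0.03,-1],[-0.048,-0.26,0,0,0.001,-0.035,-1],[-0.055,-0.298,0,0,0.002,-0.035,-1],[-0.062,-0.336,0.001,0,0.002,-0.035,-1],[-0.069,-0.374,0.001,0,0.002,-0.035,-1],[-0.076,-0.412,0.001,0,0.003,-0.035,-1],[-0.083,-0.45,0.001,0,0.003,-0.035,-1],[-0.09,-0.488,0.001,0,0.003,-0.035,-1],[-0.097,-0.526,0.001,0,0.003,-0.035,-1],[-0.103,-0.558,0.002,0,0.003,-0.035,-1],[-0.107,-0.58,0.002,0,0.003,-0.035,-1],[-0.109,-0.59,0.002,0,0.003,-0.035,-1],[-0.109,-0.59,0.002,0,0.003,-0.035,-1]]'
python3 -c "
from h import *
P=pts(BOX,[[0,.126,0]])[0]
go((P[0],P[1],.263,BOX[2]))"
```

```text
time_s: 38.85
ee_pos: [0.4888, 0.1984, 0.2622]
eef_rot: [-3.14, 0.0, -0.087]
force: [0.3, -0.5, -3.3]
grip_width: 0.0319
t 38.85 p [0.4888 0.1984 0.2622] rpy [-3.1396e+00  3.0000e-04 -8.6700e-02] F [ 0.3 -0.5 -3.3] w 0.0319 q [0.32 0.21 1.5  0.   1.43 1.97]
  -> (np.float64(0.4816490000960354), np.float64(0.38920577595018724), 0.263, -0.0886) shift [-0.0236 -0.1894 -0.0004] turn [-0.0013  0.0002  0.0012] rows>= 3.8
```

```bash
python3 -m jog '[[-0.001,-0.008,0,0,0,0,-1],[-0.004,-0.03,0,0,0,0,-1],[-0.008,-0.06,0,0,0,0,-1],[-0.012,-0.09,0,0,0,0.001,-1],[-0.015,-0.12,0,0,0,0.001,-1],[-0.019,-0.15,0,0,0,0.001,-1],[-0.022,-0.173,0,0,0,0.001,-1],[-0.0235,-0.185,0,0,0,0.001,-1],[-0.0235,-0.1894,0,0,0,0.001,-1],[-0.0235,-0.1894,0,0,0,0.001,-1],[-0.0235,-0.1894,0,0,0,0.001,-1]]'
python3 - <<'E'
from h import *
from station import camera
w=camera("wrist")
cv2.imwrite("pics/w19.png",w["image"][:,:,::-1])
P=pts(BOX,[[0,.126,0]])[0]
go((P[0],P[1],.0898,BOX[2]))
E
```

```text
time_s: 39.95
ee_pos: [0.4821, 0.3882, 0.2627]
eef_rot: [-3.14, 0.0, -0.089]
force: [0.5, -0.2, -2.2]
grip_width: 0.0322
t 40.0 p [0.4821 0.3882 0.2628] rpy [-3.1396e+00  1.0000e-04 -8.9300e-02] F [ 0.5 -1.7 -2.7] w 0.032 q [0.62 0.42 1.22 0.   1.49 2.28]
  -> (np.float64(0.4816490000960354), np.float64(0.38920577595018724), 0.0898, -0.0886) shift [-0.0005 -0.0006  0.173 ] turn [-0.0013  0.0001 -0.0004] rows>= 3.5
```

View pics/w19.png

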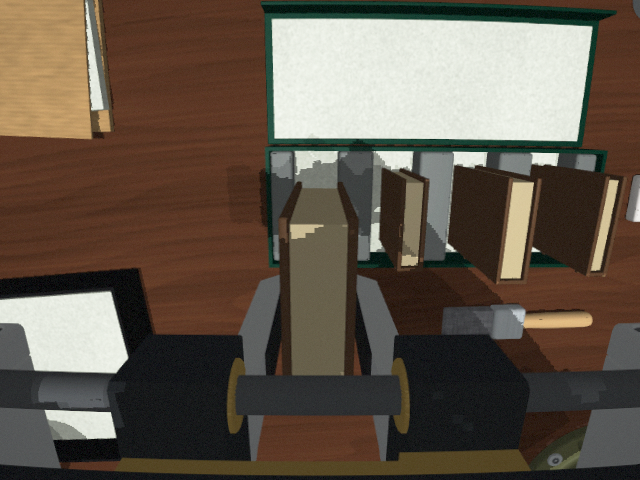

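```bash
python3 -m jog '[[0,-0.001,0.01,0,0,0,-1],[0,-0.001,0.03,0,0,0,-1],[0,-0.001,0.055,0,0,0,-1],[0,-0.001,0.08,0,0,0,-1],[0,-0.001,0.1,0,0,0,-1],[0,-0.001,0.12,0,0,0,-1],[0,-0.001,0.135,0,0,0,-1],[0,-0.001,0.145,0,0,0,-1],[0,-0.001,0.155,0,0,0,-1],[0,-0.001,0.162,0,0,0,-1],[0,-0.001,0.166,0,0,0,-1],[0,-0.001,0.169,0,0,0,-1],[0,-0.001,0.169,0,0,0,-1],[0,-0.001,0.169,0,0,0,-1]]'
python3 - <<'E'
from h import *
from station import camera
w=camera("wrist");s=camera("side")
cv2.imwrite("pics/w20.png",w["image"][:,:,::-1]);cv2.imwrite("pics/s20.png",s["image"][200:460,100:420,::-1])
go()
E
```

```text
time_s: 41.4
ee_pos: [0.4824, 0.3897, 0.0942]
eef_rot: [-3.139, -0.0, -0.089]
force: [-0.1, -0.2, -2.8]
grip_width: 0.0316
t 41.5 p [0.4824 0.3897 0.0942] rpy [-3.1391e+00 -4.0000e-04 -8.9300e-02] F [-0.1  0.4 -3.3] w 0.0316 q [0.62 0.56 1.42 0.   1.16 2.28]
```

View pics/w20.png

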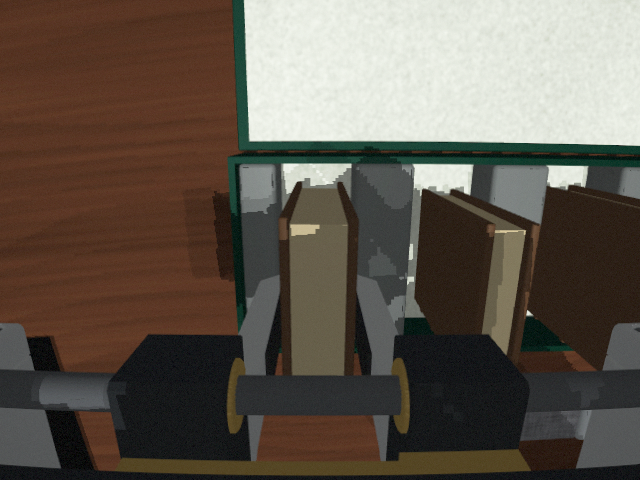

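View pics/s20.png

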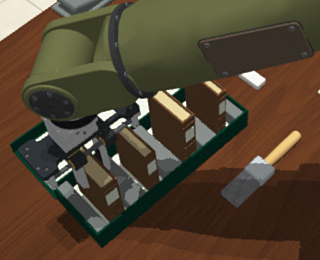

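Thick is inside the leftmost pocket between foam edges 281 and 352. Creeping down.

```bash
python3 -m jog '[[0,0,0.001,0,0,0,-1],[0,0,0.002,0,0,0,-1],[0,0,0.003,0,0,0,-1],[0,0,0.0037,0,0,0,-1],[0,0,0.0037,0,0,0,-1],[0,0,0.0037,0,0,0,-1]]'; python3 -m jog '[[0,0,0.0005,0,0,0,-1],[0,0,0.001,0,0,0,-1],[0,0,0.001,0,0,0,-1]]'
```

```text
time_s: 42.1
ee_pos: [0.4824, 0.3897, 0.0905]
eef_rot: [-3.139, -0.0, -0.089]
force: [0.5, 0.2, -2.9]
grip_width: 0.032
time_s: 42.4
ee_pos: [0.4826, 0.3897, 0.0899]
eef_rot: [-3.139, -0.001, -0.089]
force: [0.5, -0.3, 0.3]
grip_width: 0.0319
```

```bash
python3 -m jog '[[0,0,0.0005,0,0,0,-1],[0,0,0.0005,0,0,0,-1],[0,0,0.0005,0,0,0,-1]]'; python3 -m jog '[[0,0,0,0,0,0,-0.2],[0,0,0,0,0,0,-0.1],[0,0,0,0,0,0,0.1],[0,0,0,0,0,0,0.15],[0,0,0,0,0,0,0.15],[0,0,-0.02,0,0,0,0.15],[0,0,-0.05,0,0,0,0.2],[0,0,-0.09,0,0,0,0.2],[0,0,-0.13,0,0,0,0.3],[0,0,-0.17,0,0,0,0.3],[0,0,-0.195,0,0,0,0.3],[0,0,-0.2,0,0,0,0.3],[0,0,-0.2,0,0,0,0.3]]'
python3 - <<'E'
from h import *
from station import camera
w=camera("wrist")
cv2.imwrite("pics/w21.png",w["image"][:,:,::-1])
go((.40,.0,.30,0.1))
E
```

```text
time_s: 42.7
ee_pos: [0.4828, 0.3897, 0.0899]
eef_rot: [-3.138, -0.002, -0.089]
force: [-0.8, -2.1, 6.0]
grip_width: 0.0318
time_s: 44.0
ee_pos: [0.4825, 0.3892, 0.2898]
eef_rot: [-3.138, -0.002, -0.089]
force: [-0.4, 0.8, -1.2]
grip_width: 0.0613
t 44.05 p [0.4822 0.389  0.2886] rpy [-3.1395e+00 -3.0000e-04 -8.9400e-02] F [-0.1  0.3 -1. ] w 0.0613 q [0.62 0.42 1.18 0.   1.55 2.28]
  -> (0.4, 0.0, 0.3, 0.1) shift [-0.0472  0.3948 -0.0123] turn [-0.0013 -0.0003 -0.1206] rows>= 8.0
```

View pics/w21.png

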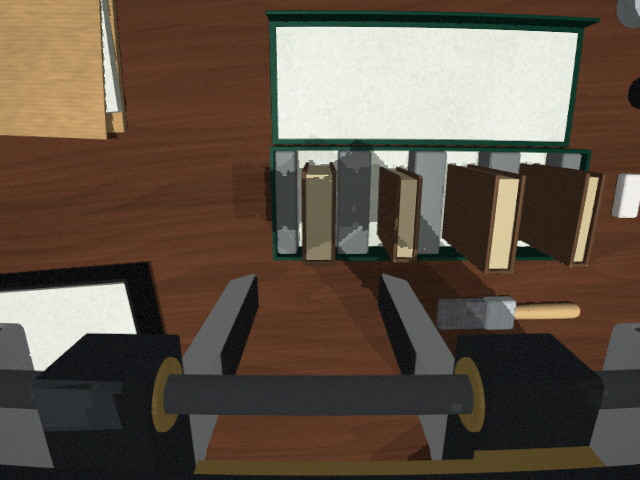

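All four stand. I'll clear the arm for a final check.

```bash
python3 -m jog '[[-0.003,0.02,-0.003,0,0,0,0.3],[-0.007,0.055,-0.006,0,0,-0.02,0.3],[-0.012,0.095,-0.012,0,0,-0.04,0.3],[-0.017,0.135,-0.012,0,0,-0.06,0.3],[-0.022,0.175,-0.012,0,0,-0.08,0.3],[-0.026,0.215,-0.012,0,0,-0.1,0.3],[-0.031,0.255,-0.012,0,0,-0.12,0.3],[-0.036,0.3,-0.012,0,0,-0.12,0.3],[-0.042,0.35,-0.012,0,0,-0.12,0.3],[-0.05,0.4,-0.012,0,0,-0.12,0.3],[-0.06,0.44,-0.012,0,0,-0.12,0.3],[-0.07,0.47,-0.012,0,0,-0.12,0.3],[-0.07,0.48,-0.012,0,0,-0.12,0.3],[-0.07,0.48,-0.012,0,0,-0.12,0.3],[-0.07,0.48,-0.012,0,0,-0.12,0.3]]'
python3 - <<'E'
from h import *
from station import camera
t=camera("top");s=camera("side")
D=dict(tall=(.092,.028,.132),thick=(.09,.032,.116),short=(.084,.024,.110),slim=(.09,.02,.124))
def ov(cam,x0,x1,y0,y1,f,fn):
    im=cv2.resize(cam["image"][y0:y1,x0:x1,::-1],None,fx=f,fy=f,interpolation=cv2.INTER_CUBIC)
    for n,y in zip(("slim","tall","short","thick"),(-.126,-.042,.042,.126)):
        dx,dy,h=D[n]; P=pts(BOX,np.array(boxp(dx,dy,h+.006))+[0,y,0]); cv2.polylines(im,[((proj(cam,P)-[x0,y0])*f).round().astype(int).reshape(-1,1,2)],True,(0,255,0),1)
    cv2.imwrite(fn,im)
ov(t,90,310,150,320,3.5,"pics/tF.png"); ov(s,90,370,200,450,2.3,"pics/sF.png")
cv2.imwrite("pics/tF0.png",t["image"][...,::-1])
go()
E
```

```text
time_s: 45.55
ee_pos: [0.3698, -0.0822, 0.2988]
eef_rot: [-3.139, 0.0, 0.099]
force: [-0.7, -0.0, 0.4]
grip_width: 0.061
t 45.65 p [ 0.37   -0.0819  0.2991] rpy [-3.1391  0.      0.1005] F [-0.1  0.5 -0.3] w 0.0612 q [-0.32 -0.16  1.79  0.    1.51  1.15]
```

View pics/tF.png

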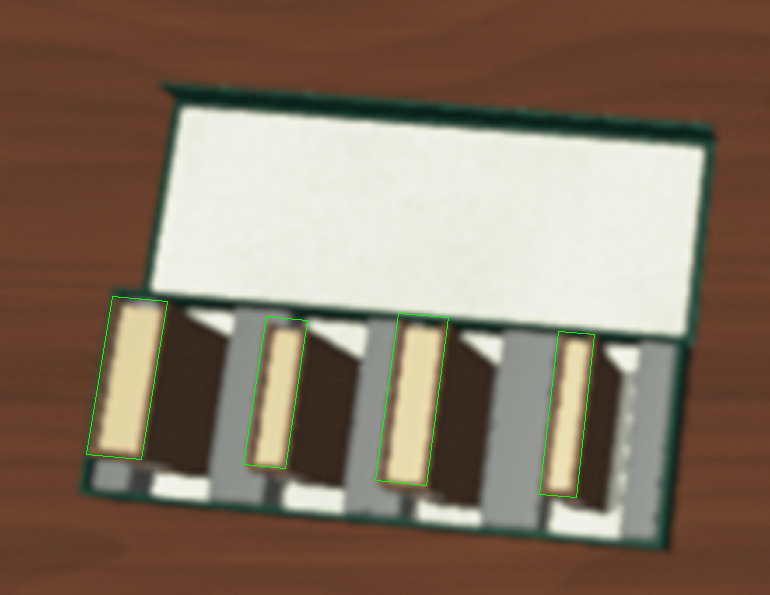

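View pics/sF.png

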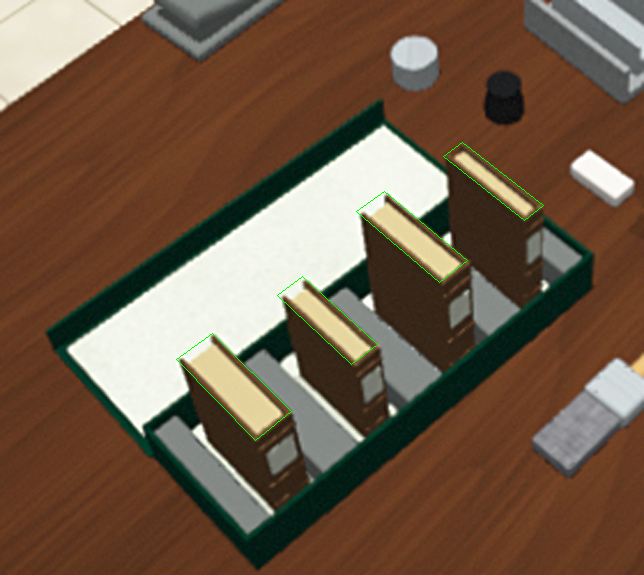

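View pics/tF0.png

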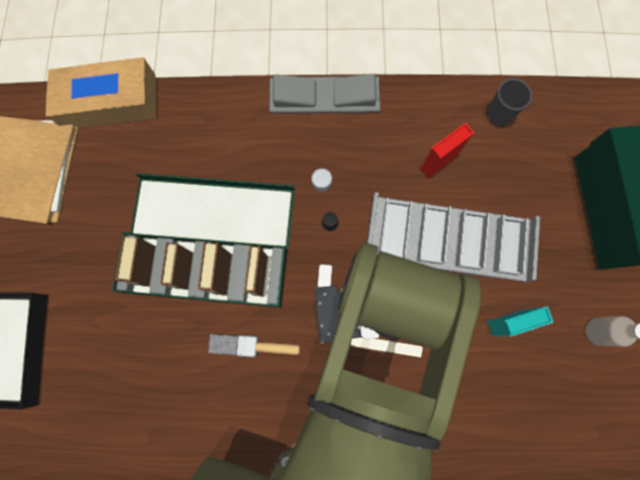

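The model tops, upright on the box floor, match the four books within a few mm in both views. From left to right the box holds thick, short, tall, slim, which is the reverse of the rack. Handing in.

```bash
python3 -c "
from station import ctrl,status
print(ctrl.hand_in()); print(status.get_obs()['time_s'])"
```

```text
the job is handed in; nothing more can be done
None
the job is handed in; nothing more can be done
```

All four registers are in the green box in reverse order, and I handed the job in at about 46 s. From left to right the rack held slim, tall, short, thick; the box now holds thick, short, tall, slim.

- **Grip and set-down:** The measured grip widths (20, 28, 24 and 32 mm) confirmed which register was which. I lowered each one slowly until it touched the box floor at the expected height, then released it. The highest force I saw reported was about 14 N, on slim.
- **Last checks:** In the final top and side pictures all four stand upright and square in their pockets, with their tops where books resting on the floor should be. The rack is empty, the red and turquoise look-alikes are untouched, and the gripper is open and clear of everything.
- **Disagreements:** The cameras differed by 2–4 mm, close to the stated calibration accuracy. For the box I used a compromise between the top and wrist views. My first guess from the top picture had tall and thick swapped; I corrected it by their heights before moving anything. After the hand-in the state could no longer be read, so I have no reading from the final second.

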